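# Stack a medal blank on the laser pallet and gauge its height

## Robot

A 7-joint arm with a two-finger parallel gripper is mounted at the origin on a cart in front of the work surface, level with it; the furniture and walls round the work are solid. World frame = base frame: x ahead of the robot, y to its left, z up, the work surface at z = 0. Lengths are in m, angles in rad, forces in N, time in s.
With the tool pointing down it reaches from about 0.4 to 0.85 m from the base axis. Payload 4.5 kg.
Tool frame: the origin (TCP) lies midway between the tips of the shut fingers; the grasp point (between the pads) lies 19 mm behind it; z points along the fingers, y is the line along which they close (so a half turn about z gives the same grasp; the last joint's range is limited). The gripper opens to 88 mm and grips with 3 to 60 N. Pads are 18 mm wide; open, the fingers measure 123 mm over their backs; the gripper's body (75 mm by 187 mm) begins 45 mm behind the grasp point.
Start: joints at [1.26, 0.689, -0.195, 1.565, 0.157, 0.902, -0.215], TCP at [0.211, -0.588, 0.239] pointing down, gripper open.
Joint ranges: [-3.01, 3.01], [-0.46, 2.08], [-1.47, 1.51], [0.13, 2.56], [-1, 4.14], [0.04, 2.09], [-2.66, 2.66]. Speed limits (rad/s): [2.57, 2.57, 3.14, 3.14, 3.14, 3.14, 3.14].

## Interface

Orientations are given as a unit quaternion [x, y, z, w].
In Python, from plant import get_state, viewer, workorder gives the robot as it stands. The module is installed in compiled form; this text tells all that it offers.
- The arm moves only by the tool step_arm, never from a script. Its argument "motion" is a list of rows, each an object of numbers: "wx", "wy", "wz": the turn, a rotation vector about the tool's x, y, z each as a share of 180 degrees, from -1 to 1; "dx", "dy", "dz": the shift along the tool's x, y, z each as a share of 8 cm, from -1 to 1; "claw": the finger opening in mm, from 0 to 88.1. A call has 1 to 8 rows; each row is the pose to reach, as a shift and turn from the pose commanded when the call began, along the tool's axes at that moment, turning the shorter way round; what a row does not reach only later rows make up. A row lasts 1/10 s, in which the tool goes at most 50 mm and 8.59 degrees, less where a joint would pass 70% of its speed; a pose out of reach is approached as far as the arm can. A call with a number of a shift or a turn outside -1 to 1 is refused whole. A call with a gripper value outside its range is refused whole. The fingers move at their own pace and stop on an object; "force" is the grip in N (left out, the last holds). Time passes only in rows, so rows that repeat a pose let the fingers close. It gives the time, the measured TCP pose, the force, the opening and the grip force at its end, in the units of the state.
- get_state(): the state, without advancing time (a new reading comes with each control period).
- viewer.snapshot(name): name is "side" or "top" or "wrist"; returns (picture, depth): 400x640x3 uint8, red, green, blue; 400x640 float32, m along the optical axis (not along the pixel's ray), 0 where there is no reading.
- viewer.calibration(name): a dict with "vfov" (degrees; the focal length in pixels is half the picture's height over the tangent of half this angle, whatever the lens; pixels are square), "cx", "cy" (the principal point, pixels), "extrinsics" (4x4, takes a point from camera to world coordinates). Camera axes: x right, y down, z forward; pixel columns grow to the right and rows downward; lengths in m; the calibration is good to about 2 mm. A picture is of the moment at which its call begins: read the wrist's pose just before it. calibration takes no time and is no camera call; for the wrist camera it gives the pose at the moment of the call.
- workorder.finish_job(): hands the job in; it is judged then, once.
The state is a dict: "clock": time; "q": joint angles; "qd": joint speeds; "joint_torque": joint torques, N m; "tool_pos": TCP position; "eef_rot": TCP orientation; "contact_force": force on the tool from outside, world axes, zero at the start; "moment": the same for the moment, N m; "opening": opening from 0.0 (shut) to 1.0 (fully open); "finger_force": force on a finger pad.
Only numpy, scipy, OpenCV 4.12 (cv2) and the standard library are available. Lean on these libraries where they do the work, as an engineer would, in place of code of your own. Each camera call takes 0.05 s, during which the arm holds its last target. There are 200 camera calls.

## Task

Set up the medal blank for laser engraving: on the middle of the square aluminium pallet put the tall steel riser, on it the cork pad and on that the medal blank, each lying flat and centred on the one below. Then stand the bridge gauge on the pallet, straddling the stack, so that its sprung foot rests on the blank near its centre and reads the height, and leave it standing there. Do not drop the blank or the gauge, and leave the short riser, the polish pot and the loupe where they are.

Things in the scene. Friction and masses are not known exactly. Their poses are not given: they have to be found in the camera images.
- laser_pallet: square aluminium tooling plate, 150 x 150 mm, 12 mm thick, fixed on the table, with engraved centring circles; origin: centre of its underside, z up, x and y along its edges
- disc_rack: fixed wooden stand, 292 mm long (its y), 90 mm deep (its x). Its board slopes 30 degrees, rising towards +x; at the low edge a lip 5 mm high square to the board, on which the discs' lower edges rest. Three places 96 mm apart along y hold the two risers and the cork pad in any order, undersides against the board, 42 mm above the table at their centres. Origin: centre of its underside
- riser_tall: steel disc, 64 mm diameter, 20 mm thick, about 0.3 kg, with a groove round its rim; starts in the sloping stand. Origin: centre of its underside, z its axis
- riser_short: steel disc like the tall riser but only 10 mm thick; it is in the sloping stand too and is not wanted. Origin: centre of its underside, z its axis
- cork_pad: cork disc, 64 mm diameter, 8 mm thick, about 30 g; starts in the sloping stand. Origin: centre of its underside, z its axis
- medal_blank: plain bright metal disc, 66 mm diameter, 6 mm thick, about 0.1 kg, with a fine ring engraved on its top; starts lying flat on the dapping block, its underside 51 mm above the table. Origin: centre of its underside, z its axis
- dapping_block: brass cube 50 x 50 mm, 51 mm high, with round hollows, fixed on the table, on which the blank waits. Origin: centre of its underside
- dial_gauge: loose steel bridge gauge, 0.45 kg, 138 mm high, standing upright on two legs at x = -54 and +54 mm, 94 mm free between them, each with a foot pad 14 x 40 mm. Cross beam 62 to 76 mm above the feet. Above it a round dial case, 48 mm diameter, 22 mm thick along y, with flat parallel faces to pinch. Origin: level with the feet's undersides, midway between them; x along the bridge, y across it
- gauge_dial (a point): centre of the gauge's dial case, 108 mm above the undersides of the gauge's feet, midway between its legs
- gauge_foot (a point): centre of the underside of the gauge's sprung foot, a flat disc of 18 mm diameter midway between the legs; the dial needle follows it
- gauge_spindle (a joint): height of the sprung foot above the plane of the gauge's two feet, in m: 0 when the gauge stands on a flat surface, growing to at most 0.045 as a part pushes the foot up against its light spring (under 1 N)
- polish_pot: bystander: round pot with a red lid, 58 mm diameter, 50 mm high; origin: centre of its underside
- loupe: bystander: small folding loupe, 65 x 30 x 18 mm; origin: centre of its underside
Things that resemble listed ones, but are neither listed nor needed, are in the scene too. Of the things like the medal_blank, leave any that is purple; of the rest the smaller one is meant.

How it is judged:
By the outcome, as a careful person would: the job done as asked, in the order asked, and still so for the second after the job is handed in, with the robot touching nothing.
It also fails if it takes over 72 s, if anything falls off the work surface, if the arm or the gripper's body presses on something with over 40 N, if the wrist force passes 120 N, or if a joint passes its speed limit or range.

## Working session

There is one attempt and no reset: what is moved stays moved. The work goes in short steps, Python scripts to look and compute and a tool call to move; the robot and the scene stay as the last step left them, time stands still between calls to the robot, and variables do not carry over. Pictures are saved under pics/ and viewed, at most 11 in all, crops included, and the job is handed in when it is done.

Besides the shell and the picture viewer there is one more tool, called after "Emit:" by a JSON object that holds its "api" and its "payload". step_arm: Moves the arm, as the interface text tells. Shift numbers are shares of 8 cm and turn numbers shares of 180 degrees, none past 1 either way. Its arguments: {"type":"object","properties":{"motion":{"type":"array","items":{"type":"object","properties":{"wx":{"type":"number","minimum":-1,"maximum":1},"wy":{"type":"number","minimum":-1,"maximum":1},"wz":{"type":"number","minimum":-1,"maximum":1},"dx":{"type":"number","minimum":-1,"maximum":1},"dy":{"type":"number","minimum":-1,"maximum":1},"dz":{"type":"number","minimum":-1,"maximum":1},"claw":{"type":"number"}}}},"force":{"type":"number"}},"required":["motion"]}

```bash
mkdir -p pics; cat > h.py <<'E'
import numpy as np, cv2
from plant import get_state, viewer, workorder
from scipy.spatial.transform import Rotation as R
def snap(n,save=None):
    c=viewer.calibration(n); p,d=viewer.snapshot(n)
    if save: cv2.imwrite('pics/'+save+'.png',p[:,:,::-1]); np.savez('pics/'+save+'.npz',p=p,d=d,E=c['extrinsics'],k=[c['vfov'],c['cx'],c['cy']])
    return p,d,c
def f(c): return 200/np.tan(np.radians(c['vfov'])/2)
def cloud(d,c):
    v,u=np.mgrid[:400,:640]; F=f(c)
    P=np.stack([(u-c['cx'])/F*d,(v-c['cy'])/F*d,d],-1); E=np.array(c['extrinsics'])
    W=P@E[:3,:3].T+E[:3,3]; W[d<=0]=np.nan; return W
def ray(u,v,c,z):
    E=np.array(c['extrinsics']); F=f(c)
    r=E[:3,:3]@np.array([(u-c['cx'])/F,(v-c['cy'])/F,1]); o=E[:3,3]; return o+r*(z-o[2])/r[2]
E
python3 - <<'E'
from h import *
a=snap('top','top0');b=snap('side','side0')
for x in (a,b): print(x[2])
print(get_state())
cv2.imwrite('pics/both.png',cv2.resize(np.vstack([a[0],b[0]])[:,:,::-1],None,fx=.75,fy=.75))
E
```

```text
{'vfov': 50.01155333369663, 'cx': 316.60918083934297, 'cy': 195.4460812363134, 'extrinsics': array([[-0.01440119, -0.9902035 ,  0.13888713,  0.36414291],
       [-0.9996802 ,  0.01137086, -0.02258756, -0.0024935 ],
       [ 0.02078702, -0.13916801, -0.99005059,  1.3743152 ],
       [ 0.        ,  0.        ,  0.        ,  1.        ]])}
{'vfov': 46.28234239908981, 'cx': 315.4664954138274, 'cy': 200.3871080559545, 'extrinsics': array([[-0.84257353, -0.20370709,  0.49857122, -0.19663359],
       [-0.53815136,  0.28144883, -0.79446817,  1.15792644],
       [ 0.02151651, -0.93770463, -0.34676658,  0.62455032],
       [ 0.        ,  0.        ,  0.        ,  1.        ]])}
{'clock': 0.1, 'q': array([ 1.25979947,  0.68987967, -0.1945489 ,  1.56620489,  0.15732295,
        0.9024827 , -0.21510535]), 'qd': array([ 0.00346384, -0.00289935, -0.00027383, -0.00320237,  0.00023463,
       -0.00071014, -0.00140794]), 'joint_torque': array([-2.63219983e-03, -5.28495204e+01, -1.27194431e+00, -1.53834754e+01,
       -5.27228834e-02,  1.98090740e-03,  6.09800713e-05]), 'tool_pos': array([ 0.21104042, -0.58771537,  0.23801308]), 'eef_rot': array([ 9.85167008e-01,  1.71596453e-01, -1.90985729e-04, -7.66499790e-04]), 'contact_force': array([-0.07540946,  0.34676629,  0.0234196 ]), 'moment': array([0.07010336, 0.01741734, 0.05179079]), 'finger_force': 0.0, 'opening': 1.0021266796245603}
```

View pics/top0.png

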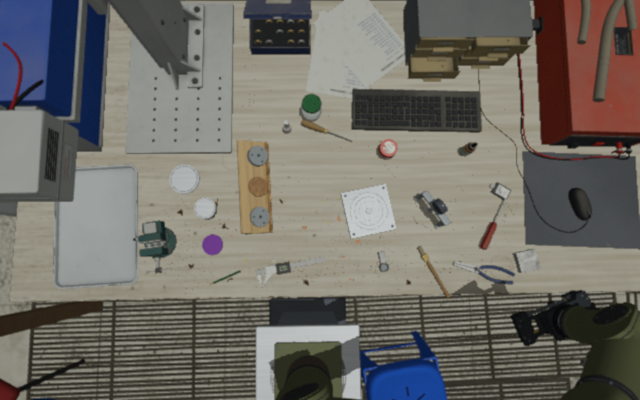

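View pics/side0.png

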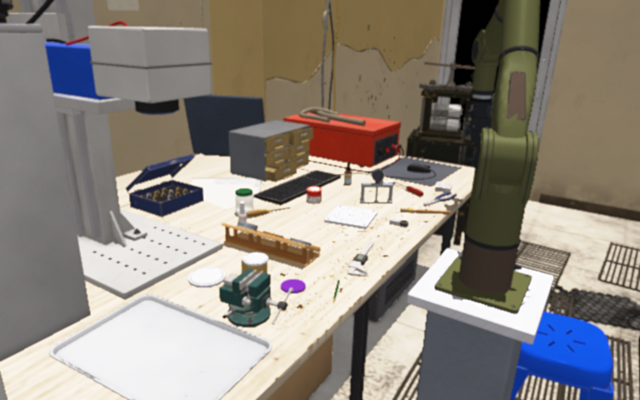

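The top view shows the rack at (257,187), with risers at (258,155) and (260,217) and the cork at (259,186). The pallet is at (369,211), the gauge at (434,208) and the pot at (388,149).
Candidates for the blank: a pale disc at (184,179) that is large and lies on the table, a pale disc at (205,208) that is smaller and sits on a block, and a purple one at (212,244). I choose (205,208). For the riser there are (258,155) and (260,217), which depth should separate.

```bash
python3 - <<'E'
from h import *
z=np.load('pics/top0.npz');p,d=z['p'],z['d'];c=dict(extrinsics=z['E'],vfov=z['k'][0],cx=z['k'][1],cy=z['k'][2])
W=cloud(d,c)
for n,u,v in [('big',184,179),('blank',205,208),('purple',212,244),('rA',258,155),('cork',259,186),('rB',260,217),('pallet',369,211),('pot',388,149),('table',300,240)]:
    print(n,np.nanmedian(W[v-2:v+3,u-2:u+3].reshape(-1,3),0).round(4))
# pallet
def blob(m,seed):
    n,l,s,ce=cv2.connectedComponentsWithStats(m.astype(np.uint8)); k=l[seed[1],seed[0]]; return l==k,ce[k],s[k]
hsv=cv2.cvtColor(p,cv2.COLOR_RGB2HSV)
Z=W[...,2]
# pallet by white mask
m=(hsv[...,1]<30)&(hsv[...,2]>150); m[:180]=0;m[245:]=0;m[:,:335]=0;m[:,405:]=0
cn=max(cv2.findContours(m.astype(np.uint8),0,2)[0],key=cv2.contourArea); r=cv2.minAreaRect(cv2.convexHull(cn)); B=cv2.boxPoints(r)
C=np.array([ray(*b,c,.012) for b in B]); print('pallet',C.round(3).tolist(),C.mean(0).round(4), np.degrees(np.arctan2(*(C[1]-C[0])[1::-1])))
for n,(u,v),zz in [('blank',(205,208),.057),('big',(184,179),.005),('purple',(212,244),.05)]:
    m=np.zeros((400,640),bool); m[v-22:v+23,u-20:u+21]=1
    m&=((hsv[...,1]<30)&(hsv[...,2]>170)) if n!='purple' else hsv[...,1]>120
    cn=max(cv2.findContours(m.astype(np.uint8),0,2)[0],key=cv2.contourArea);e=cv2.fitEllipse(cn)
    print(n,e,ray(*e[0],c,zz).round(4))
# gauge: pts above z
m=(Z>.05)&(Z<.16);m[:180]=0;m[245:]=0;m[:,:405]=0;m[:,470:]=0
print('gauge',m.sum(),np.column_stack([np.argwhere(m)[:,::-1],W[m].round(3)])[::8].tolist()[:40])
# rack profile along rows
for u in (248,258,268): print(u,[W[v,u].round(3).tolist() for v in range(140,238,8)])
a=cv2.resize(p[130:265,160:295],None,fx=4,fy=4,interpolation=2);b=cv2.resize(p[130:265,340:475],None,fx=4,fy=4,interpolation=2)
cv2.imwrite('pics/crop.png',cv2.resize(np.hstack([a,b])[:,:,::-1],(800,400)))
E
```

```text
big [0.6136 0.3918 0.0095]
blank [0.5141 0.3114 0.057 ]
purple [0.4052 0.2987 0.0063]
rA [0.6783 0.149  0.0602]
cork [0.5822 0.1471 0.0461]
rB [0.4845 0.1433 0.0501]
pallet [ 0.5031 -0.2004  0.0125]
pot [ 0.6963 -0.2622  0.0499]
table [ 0.4142  0.0213 -0.0008]
pallet [[0.578, -0.078, 0.012], [0.599, -0.31, 0.012], [0.432, -0.319, 0.012], [0.412, -0.092, 0.012]] [ 0.5051 -0.1998  0.012 ] -84.86731340730279
blank ((204.3537139892578, 207.279052734375), (17.69809341430664, 18.675369262695312), 102.89339447021484) [0.5162 0.3131 0.057 ]
big ((183.54937744140625, 178.5299530029297), (22.633468627929688, 24.38409423828125), 55.43291473388672) [0.6162 0.3943 0.005 ]
purple ((212.13673400878906, 244.3983154296875), (17.85707664489746, 18.621938705444336), 53.54429244995117) [0.4026 0.2887 0.05  ]
gauge 404 [[426.0, 190.0, 0.56, -0.371, 0.07], [427.0, 192.0, 0.554, -0.374, 0.07], [428.0, 193.0, 0.55, -0.374, 0.078], [428.0, 194.0, 0.547, -0.374, 0.078], [425.0, 195.0, 0.543, -0.364, 0.081], [424.0, 196.0, 0.542, -0.365, 0.067], [422.0, 197.0, 0.541, -0.362, 0.053], [430.0, 197.0, 0.538, -0.38
[... 1407 characters left out ...]
, 0.18, 0.055], [0.5, 0.179, 0.057], [0.475, 0.178, 0.064], [0.45, 0.178, 0.063], [0.429, 0.186, 0.001]]
258 [[0.743, 0.156, 0.0], [0.7, 0.149, 0.063], [0.675, 0.149, 0.061], [0.651, 0.149, 0.055], [0.629, 0.151, 0.037], [0.601, 0.15, 0.049], [0.577, 0.151, 0.043], [0.55, 0.149, 0.052], [0.526, 0.15, 0.042], [0.5, 0.149, 0.054], [0.475, 0.149, 0.054], [0.451, 0.15, 0.041], [0.429, 0.155, 0.002]]
268 [[0.743, 0.124, -0.002], [0.716, 0.123, 0.001], [0.686, 0.122, 0.011], [0.659, 0.122, 0.018], [0.631, 0.121, 0.025], [0.604, 0.121, 0.028], [0.579, 0.121, 0.026], [0.553, 0.121, 0.028], [0.527, 0.12, 0.035], [0.502, 0.12, 0.029], [0.476, 0.12, 0.036], [0.452, 0.12, 0.028], [0.428, 0.123, -0.001]]
```

View pics/crop.png

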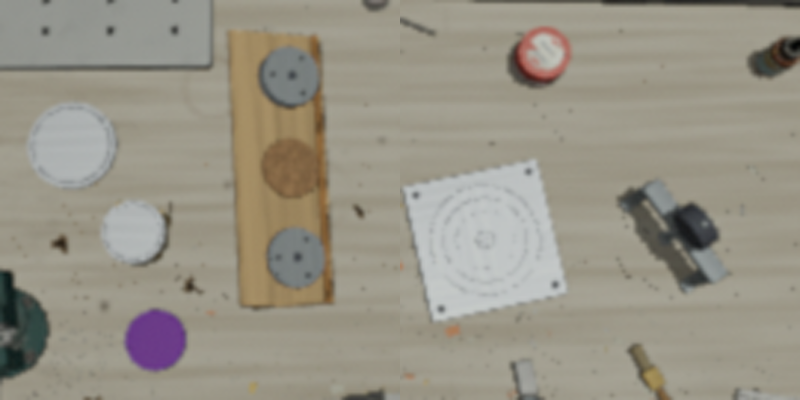

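The crop confirms the choice: of the two pale discs the one at (134,232) in the crop, i.e. (205,208), is smaller and stands on a block. The other is bigger and the third is purple. Riser A at (258,155) stands about 10 mm higher than B, so A is the tall one. I'm moving to over the pallet now.

Emit:
{"api": "step_arm", "payload": {"motion": [{"dx": 1, "dy": -0.8, "dz": -0.3}, {"dx": 1, "dy": -0.8, "dz": -0.3}, {"dx": 1, "dy": -0.8, "dz": -0.3}]}}

```text
$.motion[0]: bad value
```

Emit:
{"api": "step_arm", "payload": {"motion": [{"dx": 1, "dy": -0.8, "dz": -0.3}, {"dx": 1, "dy": -0.8, "dz": -0.3}, {"dx": 1, "dy": -0.8, "dz": -0.3}]}}

```text
$.motion[0]: bad value
```

Emit:
{"api": "step_arm", "payload": {"motion": [{"dx": 1, "dy": -0.8, "dz": -0.2}, {"dx": 1, "dy": -0.8, "dz": -0.2}, {"dx": 1, "dy": -0.8, "dz": -0.2}]}}

```text
$.motion[0]: bad value
```

Emit:
{"api": "step_arm", "payload": {"motion": [{"dx": 1, "dy": -0.8, "wz": -0.267}, {"dx": 1, "dy": -0.8, "wz": -0.267}, {"dx": 1, "dy": -0.8, "wz": -0.267}, {"dx": 1, "dy": -0.8, "wz": -0.267}, {"dx": 1, "dy": -0.8, "wz": -0.267}, {"dx": 1, "dy": -0.8, "wz": -0.267}, {"dx": 1, "dy": -0.8, "wz": -0.267}]}}

```text
$.motion[0]: bad value
```

```bash
python3 - <<'E'
from h import *
s=get_state();print(s['tool_pos'],s['eef_rot'],s['clock'],s['q'])
p,d,c=snap('wrist','w0');print(c)
T=np.eye(4);T[:3,:3]=R.from_quat(s['eef_rot']).as_matrix();T[:3,3]=s['tool_pos']
print((np.linalg.inv(T)@np.array(c['extrinsics'])).round(4).tolist())
E
```

```text
[ 0.21104042 -0.58771537  0.23801308] [ 9.85167008e-01  1.71596453e-01 -1.90985729e-04 -7.66499790e-04] 0.1 [ 1.25979947  0.68987967 -0.1945489   1.56620489  0.15732295  0.9024827
 -0.21510535]
{'vfov': 65.86185710409437, 'cx': 318.8711843335419, 'cy': 200.55887451108615, 'extrinsics': array([[ 0.3389417 , -0.89416256, -0.29256083,  0.2869402 ],
       [-0.94080545, -0.32276544, -0.10347738, -0.56007405],
       [-0.00190292,  0.31031563, -0.95063168,  0.38360466],
       [ 0.        ,  0.        ,  0.        ,  1.        ]])}
[[0.0009, -0.9507, -0.3102, 0.0808], [1.0, 0.001, -0.0, -0.0006], [0.0003, -0.3102, 0.9507, -0.1456], [0.0, 0.0, 0.0, 1.0]]
```

View pics/w0.png

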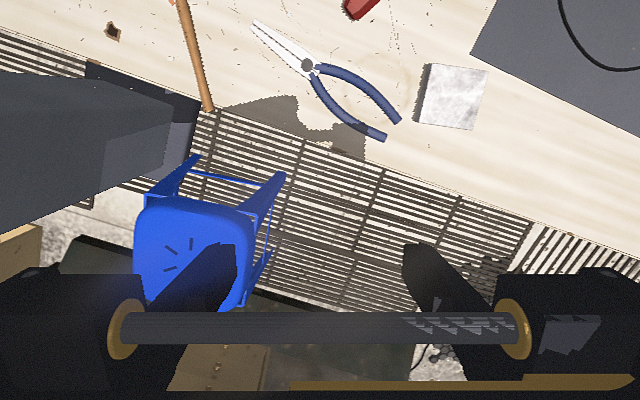

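The picture shows the pliers, the stool and the open fingers at the bottom: image up is tool +x and image right is tool +y. The moves were refused, probably because every field is needed in each row.

Emit:
{"api": "step_arm", "payload": {"motion": [{"dx": 1, "dy": -0.8, "dz": -0.3, "wx": 0, "wy": 0, "wz": 0, "claw": 88}, {"dx": 1, "dy": -0.8, "dz": -0.3, "wx": 0, "wy": 0, "wz": 0, "claw": 88}, {"dx": 1, "dy": -0.8, "dz": -0.3, "wx": 0, "wy": 0, "wz": 0, "claw": 88}], "force": 25}}

```text
clock: 0.45
tool_pos: [0.2702, -0.4955, 0.2639]
eef_rot: [0.984, 0.176, 0.002, -0.001]
contact_force: [1.4, 0.4, 0.8]
opening: 0.997
finger_force: 0.0
```

Emit:
{"api": "step_arm", "payload": {"motion": [{"dx": 1, "dy": -0.8, "dz": -0.3, "wx": 0, "wy": 0, "wz": 0, "claw": 88}, {"dx": 1, "dy": -0.8, "dz": -0.3, "wx": 0, "wy": 0, "wz": 0, "claw": 88}, {"dx": 1, "dy": -0.8, "dz": -0.3, "wx": 0, "wy": 0, "wz": 0, "claw": 88}]}}

```text
clock: 0.75
tool_pos: [0.3232, -0.4086, 0.288]
eef_rot: [0.984, 0.176, 0.002, -0.001]
contact_force: [0.1, -0.8, 0.2]
opening: 0.997
finger_force: 0.0
```

Emit:
{"api": "step_arm", "payload": {"motion": [{"dx": 1, "dy": -0.8, "dz": -0.2, "wx": 0, "wy": 0, "wz": 0, "claw": 88}, {"dx": 1, "dy": -0.8, "dz": -0.2, "wx": 0, "wy": 0, "wz": 0, "claw": 88}, {"dx": 1, "dy": -0.8, "dz": -0.2, "wx": 0, "wy": 0, "wz": 0, "claw": 88}]}}

```text
clock: 1.05
tool_pos: [0.3765, -0.3212, 0.3036]
eef_rot: [0.984, 0.177, 0.002, -0.001]
contact_force: [-0.1, -0.7, 0.2]
opening: 0.999
finger_force: 0.0
```

Emit:
{"api": "step_arm", "payload": {"motion": [{"dx": 0.6, "dy": -0.3, "dz": 0, "wx": 0, "wy": 0, "wz": -0.267, "claw": 88}, {"dx": 0.6, "dy": -0.3, "dz": 0, "wx": 0, "wy": 0, "wz": -0.267, "claw": 88}, {"dx": 0.6, "dy": -0.3, "dz": 0, "wx": 0, "wy": 0, "wz": -0.267, "claw": 88}, {"dx": 0.6, "dy": -0.3, "dz": 0, "wx": 0, "wy": 0, "wz": -0.267, "claw": 88}, {"dx": 0.6, "dy": -0.3, "dz": 0, "wx": 0, "wy": 0, "wz": -0.267, "claw": 88}, {"dx": 0.6, "dy": -0.3, "dz": 0, "wx": 0, "wy": 0, "wz": -0.267, "claw": 88}, {"dx": 0.6, "dy": -0.3, "dz": 0, "wx": 0, "wy": 0, "wz": -0.267, "claw": 88}]}}

```text
clock: 1.75
tool_pos: [0.4087, -0.2888, 0.3023]
eef_rot: [0.83, 0.557, -0.0, -0.0]
contact_force: [-0.2, -0.6, 0.6]
opening: 1.0
finger_force: 0.0
```

```bash
python3 - <<'E'
from h import *
s=get_state();print(s['tool_pos'],s['eef_rot'],s['clock'],s['q'])
M=R.from_quat(s['eef_rot']).as_matrix();print(M.round(3))
# where would pixels of pallet/gauge/rack appear now
c=viewer.calibration('wrist');E=np.linalg.inv(np.array(c['extrinsics']))
for P in [(.505,-.2,.012),(.51,-.39,.1),(.68,.15,.06)]:
    q=E[:3,:3]@np.array(P)+E[:3,3];print(P,q[:2]/q[2]*f(c)+[c['cx'],c['cy']])
E
```

```text
[ 0.40866517 -0.28880676  0.30228434] [ 8.30278821e-01  5.57348157e-01 -2.44003020e-04 -2.26075885e-04] 1.75 [ 0.81811343  0.46657307 -0.44903262  1.83958385  0.25367234  0.89265394
 -0.13806752]
[[ 0.379  0.926 -0.001]
 [ 0.926 -0.379  0.   ]
 [-0.    -0.001 -1.   ]]
(0.505, -0.2, 0.012) [361.92963314  69.64664902]
(0.51, -0.39, 0.1) [428.57316465 218.77571329]
(0.68, 0.15, 0.06) [ 431.1714316  -488.40040168]
```

```bash
python3 - <<'E'
from h import *
p,d,c=snap('wrist','w1')
W=cloud(d,c)
hsv=cv2.cvtColor(p,cv2.COLOR_RGB2HSV)
# pallet by height
m=((W[...,2]>.006)&(W[...,2]<.02)).astype(np.uint8);m[230:]=0
m=cv2.morphologyEx(m,cv2.MORPH_OPEN,np.ones((5,5)))
n,l,s,ce=cv2.connectedComponentsWithStats(m);k=1+np.argmax(s[1:,4]);print(s[k],ce[k])
X=W[l==k][:,:2].astype(np.float32);r=cv2.minAreaRect(X);print('pallet',r)
m=(W[...,2]>.03)&(W[...,2]<.16)&(W[...,1]<-.3)
m[300:]=0
Y=W[m];print('gauge',len(Y))
b=Y[(Y[:,2]>.058)&(Y[:,2]<.08)];print('beam',cv2.minAreaRect(b[:,:2].astype(np.float32)))
t=Y[Y[:,2]>.09];print('dial',cv2.minAreaRect(t[:,:2].astype(np.float32)),t[:,2].max())
E
```

```text
[  284     0   154   147 13660] [360.9590776   66.76061493]
pallet ((0.5049837827682495, -0.19861358404159546), (0.15014515817165375, 0.15032948553562164), 11.15505599975586)
gauge 3845
beam ((0.5970894694328308, -0.436739981174469), (0.11080223321914673, 0.2805797755718231), 66.8668212890625)
dial ((0.6001533269882202, -0.4482807517051697), (0.04374178871512413, 0.2538957893848419), 60.14677047729492) 0.1389611278705259
```

View pics/w1.png

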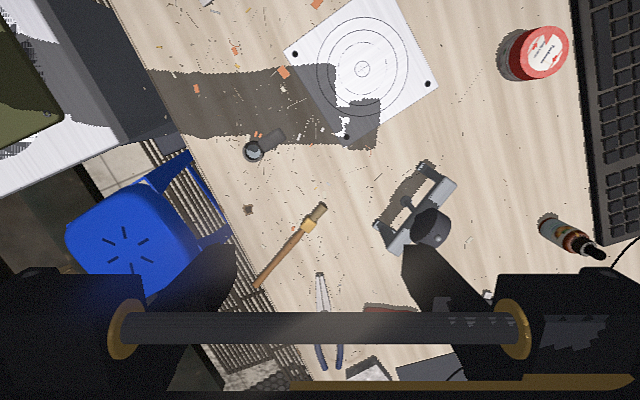

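The pallet centre circle is at (361,69), which gives (0.505,-0.199). The gauge is at about (425,215), the loupe or a similar thing at (262,146), and the pot at (540,52). Next I go to the rack.

Emit:
{"api": "step_arm", "payload": {"motion": [{"dx": 1, "dy": 0.07, "dz": 0, "wx": 0, "wy": 0, "wz": 0, "claw": 88}, {"dx": 1, "dy": 0.07, "dz": 0, "wx": 0, "wy": 0, "wz": 0, "claw": 88}]}}

```text
clock: 2.0
tool_pos: [0.4456, -0.2143, 0.3027]
eef_rot: [0.831, 0.557, 0.001, -0.0]
contact_force: [-0.1, 0.2, 0.1]
opening: 0.994
finger_force: 0.0
```

Emit:
{"api": "step_arm", "payload": {"motion": [{"dx": 1, "dy": 0.07, "dz": 0, "wx": 0, "wy": 0, "wz": 0, "claw": 88}, {"dx": 1, "dy": 0.07, "dz": 0, "wx": 0, "wy": 0, "wz": 0, "claw": 88}]}}

```text
clock: 2.2
tool_pos: [0.4815, -0.1407, 0.3029]
eef_rot: [0.83, 0.558, 0.001, -0.0]
contact_force: [0.3, -0.5, 0.3]
opening: 0.996
finger_force: 0.0
```

Emit:
{"api": "step_arm", "payload": {"motion": [{"dx": 1, "dy": 0.07, "dz": 0, "wx": 0, "wy": 0, "wz": 0, "claw": 80}, {"dx": 1, "dy": 0.07, "dz": 0, "wx": 0, "wy": 0, "wz": 0, "claw": 80}]}}

```text
clock: 2.4
tool_pos: [0.5169, -0.0684, 0.3028]
eef_rot: [0.83, 0.558, 0.001, -0.0]
contact_force: [-0.0, 0.2, 0.5]
opening: 0.91
finger_force: 0.0
```

Emit:
{"api": "step_arm", "payload": {"motion": [{"dx": 1, "dy": 0.07, "dz": 0, "wx": 0, "wy": 0, "wz": 0, "claw": 76}, {"dx": 1, "dy": 0.07, "dz": 0, "wx": 0, "wy": 0, "wz": 0, "claw": 76}]}}

```text
clock: 2.6
tool_pos: [0.5522, 0.0037, 0.3028]
eef_rot: [0.83, 0.558, 0.001, -0.0]
contact_force: [0.0, 0.7, 0.4]
opening: 0.864
finger_force: 0.0
```

Emit:
{"api": "step_arm", "payload": {"motion": [{"dx": 1, "dy": 0.07, "dz": 0, "wx": 0, "wy": 0, "wz": -0.125, "claw": 76}, {"dx": 1, "dy": 0.07, "dz": 0, "wx": 0, "wy": 0, "wz": -0.125, "claw": 76}, {"dx": 1, "dy": 0.07, "dz": 0, "wx": 0, "wy": 0, "wz": -0.125, "claw": 76}, {"dx": 1, "dy": 0.07, "dz": 0, "wx": 0, "wy": 0, "wz": -0.125, "claw": 76}]}}

```text
clock: 3.0
tool_pos: [0.5865, 0.0727, 0.3021]
eef_rot: [0.705, 0.709, -0.0, -0.0]
contact_force: [-0.2, 0.0, 0.7]
opening: 0.866
finger_force: 0.0
```

```bash
cat >> h.py <<'E'
def disc(W,p,name,col):  # crude: fit plane to points of a 3-D mask
    P=W[col]; c0=np.median(P,0)
    for _ in range(4):
        u,s,v=np.linalg.svd(P-P.mean(0),full_matrices=False); n=v[2]*np.sign(v[2][2]); r=np.abs((P-P.mean(0))@n); P=P[r<max(.0015,2*r.std())]
    return P.mean(0),n,len(P)
def togo(target,rot=None,sz=.08):
    s=get_state();M=R.from_quat(s['eef_rot']).as_matrix()
    t=M.T@(np.array(target)-s['tool_pos']);print('shift shares',(t/sz).round(3),end=' ')
    if rot is not None: print('turn shares',(R.from_matrix(M.T@rot).as_rotvec()/np.pi).round(4),end='')
    print()
E
python3 - <<'E'
from h import *
s=get_state();print(s['tool_pos'],s['eef_rot'],s['clock'],s['q'])
p,d,c=snap('wrist','w2')
W=cloud(d,c)
E=np.linalg.inv(np.array(c['extrinsics']))
for P in [(.68,.147,.06),(.582,.147,.046),(.4845,.143,.05)]:
    q=E[:3,:3]@np.array(P)+E[:3,3];uv=q[:2]/q[2]*f(c)+[c['cx'],c['cy']];u,v=uv.astype(int)
    m=np.zeros((400,640),bool);m[max(0,v-8):v+9,u-8:u+9]=1;m&=W[...,2]>.02
    print(P,uv,disc(W,p,'',m) if m.any() else None)
E
```

```text
[0.58646417 0.07269169 0.30210116] [ 7.05252912e-01  7.08955698e-01 -2.87625712e-04 -2.54367414e-04] 3.0 [ 0.10877286  0.61206737 -0.54276806  1.57876327  0.34899961  1.04962521
 -0.52404804]
(0.68, 0.147, 0.06) [397.3784643  106.53371883] (array([0.67999872, 0.14744887, 0.05854101]), array([ 0.03258258, -0.51027646,  0.85939299]), 275)
(0.582, 0.147, 0.046) [315.9045574  105.79241517] (array([0.58089317, 0.14788169, 0.04805   ]), array([ 0.02876595, -0.49844502,  0.86644393]), 281)
(0.4845, 0.143, 0.05) [236.93499289 108.72309458] (array([0.48370188, 0.14380602, 0.05130609]), array([ 0.03165422, -0.49697268,  0.86718866]), 281)
```

View pics/w2.png

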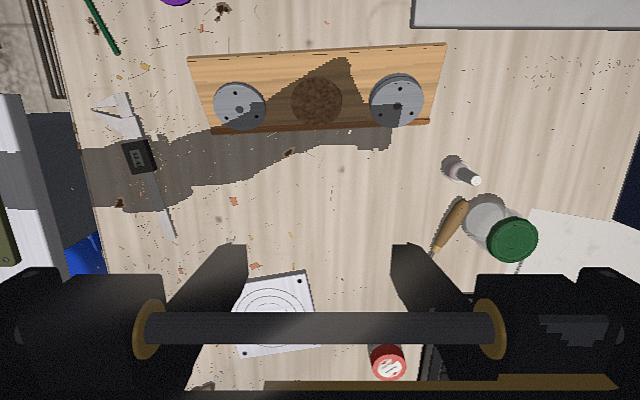

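Rack discs: short riser at (239,105), cork at (316,102), tall riser at (397,100). I work out the centres from points lying in each top plane.

```bash
cat >> h.py <<'E'
def load(n):
    z=np.load(f'pics/{n}.npz');return z['p'],z['d'],dict(extrinsics=z['E'],vfov=z['k'][0],cx=z['k'][1],cy=z['k'][2])
E
python3 - <<'E'
from h import *
p,d,c=load('w2');W=cloud(d,c)
n=np.array([.031,-.5,.866]);n/=np.linalg.norm(n)
a=np.cross(n,[0,0,1]);a/=np.linalg.norm(a);a*=np.sign(a[0]);h=np.cross(n,a);h*=np.sign(h[2]);print(a,h)
for nm,P,t in [('tall',(.680,.1474,.0585),.02),('cork',(.5809,.1479,.04805),.008),('short',(.4837,.1438,.0513),.01)]:
    D=W-np.array(P);off=D@n; r=np.linalg.norm(D,axis=-1)
    m=((np.abs(off)<.003)&(r<.05))
    if nm=='cork':
        hs=cv2.cvtColor(p,cv2.COLOR_RGB2HSV); m&=(np.abs(off)<.003)
    m=cv2.morphologyEx(m.astype(np.uint8),cv2.MORPH_OPEN,np.ones((5,5)))
    Q=D[m>0];ab=np.c_[Q@a,Q@h].astype(np.float32)
    ctr,rad=cv2.minEnclosingCircle(ab); hull=cv2.convexHull(ab)[:,0]
    e=(ab.max(0)+ab.min(0))/2; ext=np.ptp(ab,axis=0)
    C=np.array(P)+a*e[0]+h*e[1]+n*np.median(Q@n)
    print(nm,ctr,rad,e,ext,'top',C.round(4),'under',(C-n*t).round(4))
E
```

```text
[ 0.99808352  0.06188118 -0.        ] [-0.05356455  0.8639443   0.50073055]
tall (-0.001075546839274466, 0.001269918167963624) 0.03220861405134201 [-0.00135993  0.0014062 ] [0.06278384 0.06356422] top [0.6786 0.1486 0.0592] under [0.6779 0.1586 0.0418]
cork (0.001486246706917882, -0.00017119846597779542) 0.033653538674116135 [0.00113492 0.00079701] [0.06226698 0.06516439] top [0.582  0.1486 0.0485] under [0.5817 0.1526 0.0415]
short (0.0034836127888411283, -0.0017446520505473018) 0.03266717121005058 [ 0.00315948 -0.00200659] [0.06306317 0.0643142 ] top [0.487  0.1423 0.0502] under [0.4866 0.1473 0.0415]
```

```bash
cat >> h.py <<'E'
n=np.array([.031,-.5,.866]);n/=np.linalg.norm(n)
a=np.array([.99808,.06188,0]);RR=np.column_stack([np.cross(a,-n),a,-n])
U=dict(tall=np.array([.6779,.1586,.0418]),cork=np.array([.5817,.1526,.0417]))
E
python3 - <<'E'
from h import *
togo(U['tall']+n*.085,RR)
E
```

```text
shift shares [0.557 1.181 2.334] turn shares [ 0.0048  0.1671 -0.0188]
```

Emit:
{"api": "step_arm", "payload": {"motion": [{"dx": 0.3, "dy": 1, "dz": 0.8, "wx": 0, "wy": 0, "wz": 0, "claw": 76}, {"dx": 0.3, "dy": 1, "dz": 0.8, "wx": 0, "wy": 0, "wz": 0, "claw": 76}, {"dx": 0.3, "dy": 1, "dz": 0.8, "wx": 0, "wy": 0, "wz": 0, "claw": 76}]}}

```text
clock: 3.35
tool_pos: [0.6667, 0.0953, 0.2328]
eef_rot: [0.707, 0.707, -0.003, -0.002]
contact_force: [-0.8, -1.5, -1.0]
opening: 0.86
finger_force: 0.0
```

Emit:
{"api": "step_arm", "payload": {"motion": [{"dx": 0.26, "dy": 0.18, "dz": 0.8, "wx": 0.005, "wy": 0.167, "wz": -0.019, "claw": 76}, {"dx": 0.26, "dy": 0.18, "dz": 0.8, "wx": 0.005, "wy": 0.167, "wz": -0.019, "claw": 76}, {"dx": 0.26, "dy": 0.18, "dz": 0.8, "wx": 0.005, "wy": 0.167, "wz": -0.019, "claw": 76}, {"dx": 0.26, "dy": 0.18, "dz": 0.8, "wx": 0.005, "wy": 0.167, "wz": -0.019, "claw": 76}, {"dx": 0.26, "dy": 0.18, "dz": 0.8, "wx": 0.005, "wy": 0.167, "wz": -0.019, "claw": 76}, {"dx": 0.26, "dy": 0.18, "dz": 0.8, "wx": 0.005, "wy": 0.167, "wz": -0.019, "claw": 76}]}}

```text
clock: 3.95
tool_pos: [0.6802, 0.1168, 0.1751]
eef_rot: [0.661, 0.705, 0.177, -0.189]
contact_force: [-0.5, 0.8, -0.1]
opening: 0.867
finger_force: 0.0
```

```bash
python3 - <<'E'
from h import *
s=get_state();print(s['tool_pos'],s['q'])
togo(U['tall']+n*.0025,RR)
E
```

```text
[0.68020496 0.11678195 0.17509429] [ 0.37607921  1.0175814  -0.81894518  1.40866357  0.19456204  0.87093839
 -0.18343465]
shift shares [-0.379  0.006  1.674] turn shares [-0.0005  0.0004  0.0005]
```

Emit:
{"api": "step_arm", "payload": {"motion": [{"dx": -0.38, "dy": 0, "dz": 0.8, "wx": 0, "wy": 0, "wz": 0, "claw": 76}, {"dx": -0.38, "dy": 0, "dz": 0.8, "wx": 0, "wy": 0, "wz": 0, "claw": 76}, {"dx": -0.38, "dy": 0, "dz": 0.8, "wx": 0, "wy": 0, "wz": 0, "claw": 76}]}}

```text
clock: 4.25
tool_pos: [0.6774, 0.1252, 0.1021]
eef_rot: [0.659, 0.706, 0.174, -0.191]
contact_force: [-0.8, 0.2, -0.1]
opening: 0.861
finger_force: 0.0
```

```bash
python3 - <<'E'
from h import *
togo(U['tall']+n*.0025,RR)
E
```

```text
shift shares [-0.016  0.04   0.829] turn shares [-0.0027  0.0006  0.0017]
```

Emit:
{"api": "step_arm", "payload": {"motion": [{"dx": 0, "dy": 0.02, "dz": 0.5, "wx": 0, "wy": 0, "wz": 0, "claw": 76}, {"dx": 0, "dy": 0.02, "dz": 0.75, "wx": 0, "wy": 0, "wz": 0, "claw": 76}, {"dx": 0, "dy": 0.02, "dz": 0.85, "wx": 0, "wy": 0, "wz": 0, "claw": 76}, {"dx": 0, "dy": 0.02, "dz": 0.85, "wx": 0, "wy": 0, "wz": 0, "claw": 76}, {"dx": 0, "dy": 0.02, "dz": 0.85, "wx": 0, "wy": 0, "wz": 0, "claw": 76}], "force": 25}}

```text
clock: 4.75
tool_pos: [0.6808, 0.1575, 0.0474]
eef_rot: [0.66, 0.705, 0.178, -0.188]
contact_force: [0.5, -0.3, -0.4]
opening: 0.861
finger_force: 0.0
```

```bash
python3 - <<'E'
from h import *
togo(U['tall']+n*.0025,RR)
E
```

```text
shift shares [-0.021 -0.036  0.037] turn shares [0.0003 0.     0.0017]
```

Emit:
{"api": "step_arm", "payload": {"motion": [{"dx": -0.02, "dy": -0.03, "dz": 0.03, "wx": 0, "wy": 0, "wz": 0, "claw": 76}, {"dx": -0.02, "dy": -0.03, "dz": 0.03, "wx": 0, "wy": 0, "wz": 0, "claw": 76}, {"dx": -0.02, "dy": -0.03, "dz": 0.03, "wx": 0, "wy": 0, "wz": 0, "claw": 60}, {"dx": -0.02, "dy": -0.03, "dz": 0.03, "wx": 0, "wy": 0, "wz": 0, "claw": 60}, {"dx": -0.02, "dy": -0.03, "dz": 0.03, "wx": 0, "wy": 0, "wz": 0, "claw": 60}, {"dx": -0.02, "dy": -0.03, "dz": 0.03, "wx": 0, "wy": 0, "wz": 0, "claw": 60}], "force": 30}}

```text
clock: 5.35
tool_pos: [0.678, 0.1569, 0.0429]
eef_rot: [0.66, 0.705, 0.178, -0.189]
contact_force: [2.3, -0.8, 2.7]
opening: 0.719
finger_force: 30.0
```

Emit:
{"api": "step_arm", "payload": {"motion": [{"dx": 0, "dy": 0, "dz": -0.4, "wx": 0, "wy": 0, "wz": 0, "claw": 60}, {"dx": 0, "dy": 0, "dz": -0.8, "wx": 0, "wy": 0, "wz": 0, "claw": 60}, {"dx": 0, "dy": 0, "dz": -1, "wx": 0, "wy": 0, "wz": 0, "claw": 60}]}}

```text
clock: 5.65
tool_pos: [0.6803, 0.1152, 0.1127]
eef_rot: [0.66, 0.705, 0.177, -0.188]
contact_force: [0.8, 0.3, -3.5]
opening: 0.72
finger_force: 30.0
```

Emit:
{"api": "step_arm", "payload": {"motion": [{"dx": -0.8, "dy": -0.4, "dz": -0.7, "wx": 0, "wy": -0.167, "wz": 0, "claw": 60}, {"dx": -0.8, "dy": -0.4, "dz": -0.7, "wx": 0, "wy": -0.167, "wz": 0, "claw": 60}, {"dx": -0.8, "dy": -0.4, "dz": -0.7, "wx": 0, "wy": -0.167, "wz": 0, "claw": 60}, {"dx": -0.8, "dy": -0.4, "dz": -0.7, "wx": 0, "wy": -0.167, "wz": 0, "claw": 60}, {"dx": -0.8, "dy": -0.4, "dz": -0.7, "wx": 0, "wy": -0.167, "wz": 0, "claw": 60}]}}

```text
clock: 6.15
tool_pos: [0.6522, 0.0378, 0.1285]
eef_rot: [0.68, 0.733, 0.001, -0.001]
contact_force: [-0.0, 0.5, -2.1]
opening: 0.714
finger_force: 30.0
```

```bash
cat >> h.py <<'E'
PC=np.array([.505,-.1986,.012])
DN=np.column_stack([[-a[1],a[0],0],a,[0,0,-1]]) # level tool, y along rack
E
python3 - <<'E'
from h import *
s=get_state();print(s['tool_pos'],s['opening'],s['finger_force'])
togo(PC+[0,0,.07],DN)
E
```

```text
[0.65220472 0.03782577 0.12847964] 0.7142391596174492 29.9966118671
shift shares [-2.811 -2.056  0.573] turn shares [ 0.     -0.0008  0.0041]
```

Emit:
{"api": "step_arm", "payload": {"motion": [{"dx": -0.94, "dy": -0.69, "dz": 0, "wx": 0, "wy": 0, "wz": 0, "claw": 60}, {"dx": -0.94, "dy": -0.69, "dz": 0, "wx": 0, "wy": 0, "wz": 0, "claw": 60}]}}

```text
clock: 6.35
tool_pos: [0.6016, -0.0482, 0.1267]
eef_rot: [0.683, 0.731, -0.0, -0.001]
contact_force: [0.7, -1.9, -3.5]
opening: 0.719
finger_force: 30.0
```

Emit:
{"api": "step_arm", "payload": {"motion": [{"dx": -0.94, "dy": -0.69, "dz": 0, "wx": 0, "wy": 0, "wz": 0, "claw": 60}, {"dx": -0.94, "dy": -0.69, "dz": 0, "wx": 0, "wy": 0, "wz": 0, "claw": 60}]}}

```text
clock: 6.55
tool_pos: [0.5503, -0.1293, 0.1267]
eef_rot: [0.684, 0.729, -0.001, -0.001]
contact_force: [0.3, -0.8, -3.1]
opening: 0.719
finger_force: 30.0
```

Emit:
{"api": "step_arm", "payload": {"motion": [{"dx": -0.94, "dy": -0.68, "dz": 0.5, "wx": 0, "wy": 0, "wz": 0, "claw": 60}, {"dx": -0.94, "dy": -0.68, "dz": 0.5, "wx": 0, "wy": 0, "wz": 0, "claw": 60}, {"dx": -0.94, "dy": -0.68, "dz": 0.5, "wx": 0, "wy": 0, "wz": 0, "claw": 60}, {"dx": -0.94, "dy": -0.68, "dz": 0.5, "wx": 0, "wy": 0, "wz": 0, "claw": 60}, {"dx": -0.94, "dy": -0.68, "dz": 0.5, "wx": 0, "wy": 0, "wz": 0, "claw": 60}]}}

```text
clock: 7.05
tool_pos: [0.5046, -0.2036, 0.0877]
eef_rot: [0.683, 0.73, 0.001, -0.0]
contact_force: [-0.0, 0.4, -2.3]
opening: 0.719
finger_force: 30.0
```

```bash
python3 - <<'E'
from h import *
p,d,c=snap('wrist','w3')
s=get_state();print(s['tool_pos'],s['clock'])
W=cloud(d,c);M=R.from_quat(s['eef_rot']).as_matrix()
# held riser in tool frame
T=(W-s['tool_pos'])@M
m=(np.abs(T[...,0])<.05)&(np.abs(T[...,1])<.029)&(T[...,2]>-.03)&(T[...,2]<.01)
t=T[m];print('held z hist',np.histogram(t[:,2],bins=20)[0],np.histogram(t[:,2],bins=20)[1].round(4))
top=t[np.abs(t[:,2]-np.median(t[:,2]))<.003];print('x range',top[:,0].min(),top[:,0].max(),'y',top[:,1].min(),top[:,1].max(),np.median(top[:,2]))
togo(PC+[0,0,.0025],DN)
E
```

```text
[ 0.5050079  -0.20309345  0.08801702] 7.1
held z hist [ 129 4113 5680  536   92   83   95   78   78   88  148   96   22   53
   75   66   75   63   45   15] [-0.0208 -0.0197 -0.0186 -0.0175 -0.0164 -0.0153 -0.0142 -0.0131 -0.012
 -0.0109 -0.0098 -0.0087 -0.0076 -0.0065 -0.0054 -0.0043 -0.0032 -0.0021
 -0.0011  0.      0.0011]
x range -0.018428062085606003 0.03219204248373176 y -0.02899700606748828 0.028994504032287285 -0.01843128278395608
shift shares [0.054 0.002 0.919] turn shares [ 0.0007 -0.0006  0.0019]
```

View pics/w3.png

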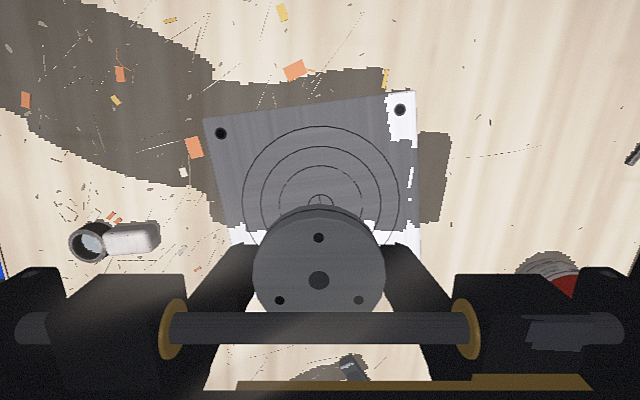

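The riser is held level and centred in the fingers; the pallet's circle centre is at (320,203) just behind it. I lower it now.

Emit:
{"api": "step_arm", "payload": {"motion": [{"dx": 0.054, "dy": 0, "dz": 0.45, "wx": 0, "wy": 0, "wz": 0, "claw": 60}, {"dx": 0.054, "dy": 0, "dz": 0.75, "wx": 0, "wy": 0, "wz": 0, "claw": 60}, {"dx": 0.054, "dy": 0, "dz": 0.89, "wx": 0, "wy": 0, "wz": 0, "claw": 60}, {"dx": 0.054, "dy": 0, "dz": 0.89, "wx": 0, "wy": 0, "wz": 0, "claw": 60}, {"dx": 0.054, "dy": 0, "dz": 0.89, "wx": 0, "wy": 0, "wz": 0, "claw": 60}, {"dx": 0.054, "dy": 0, "dz": 0.89, "wx": 0, "wy": 0, "wz": 0, "claw": 60}]}}

```text
clock: 7.7
tool_pos: [0.5046, -0.2001, 0.0179]
eef_rot: [0.683, 0.73, 0.001, 0.001]
contact_force: [-0.2, -0.5, -3.1]
opening: 0.717
finger_force: 30.0
```

```bash
python3 - <<'E'
from h import *
togo(PC+[0,0,.0012],DN)
E
```

```text
shift shares [0.019 0.006 0.058] turn shares [0.0008 0.0001 0.0015]
```

Emit:
{"api": "step_arm", "payload": {"motion": [{"dx": 0.02, "dy": 0.006, "dz": 0.03, "wx": 0, "wy": 0, "wz": 0, "claw": 60}, {"dx": 0.02, "dy": 0.006, "dz": 0.045, "wx": 0, "wy": 0, "wz": 0, "claw": 60}, {"dx": 0.02, "dy": 0.006, "dz": 0.055, "wx": 0, "wy": 0, "wz": 0, "claw": 60}, {"dx": 0.02, "dy": 0.006, "dz": 0.055, "wx": 0, "wy": 0, "wz": 0, "claw": 60}]}}

```text
clock: 8.1
tool_pos: [0.5043, -0.1984, 0.013]
eef_rot: [0.683, 0.73, 0.0, 0.0]
contact_force: [-1.2, 0.4, 3.3]
opening: 0.719
finger_force: 30.0
```

Emit:
{"api": "step_arm", "payload": {"motion": [{"dx": 0, "dy": 0, "dz": 0, "wx": 0, "wy": 0, "wz": 0, "claw": 80}, {"dx": 0, "dy": 0, "dz": 0, "wx": 0, "wy": 0, "wz": 0, "claw": 80}, {"dx": 0, "dy": 0, "dz": -0.2, "wx": 0, "wy": 0, "wz": 0, "claw": 80}, {"dx": 0, "dy": 0, "dz": -0.6, "wx": 0, "wy": 0, "wz": 0, "claw": 80}, {"dx": 0, "dy": 0, "dz": -1, "wx": 0, "wy": 0, "wz": 0, "claw": 80}, {"dx": 0, "dy": 0, "dz": -1, "wx": 0, "wy": 0, "wz": 0, "claw": 80}]}}

```text
clock: 8.7
tool_pos: [0.5063, -0.1991, 0.0956]
eef_rot: [0.683, 0.73, 0.002, 0.003]
contact_force: [0.3, -0.4, -1.0]
opening: 0.91
finger_force: 0.0
```

Emit:
{"api": "step_arm", "payload": {"motion": [{"dx": -0.9, "dy": 0, "dz": -1, "wx": 0, "wy": 0, "wz": 0, "claw": 76}, {"dx": -0.9, "dy": 0, "dz": -1, "wx": 0, "wy": 0, "wz": 0, "claw": 76}, {"dx": -0.9, "dy": 0, "dz": -1, "wx": 0, "wy": 0, "wz": 0, "claw": 76}, {"dx": -0.9, "dy": 0, "dz": -1, "wx": 0, "wy": 0, "wz": 0, "claw": 76}]}}

```text
clock: 9.1
tool_pos: [0.5088, -0.2721, 0.1725]
eef_rot: [0.684, 0.729, 0.0, 0.001]
contact_force: [-0.3, 0.5, -0.0]
opening: 0.866
finger_force: 0.0
```

```bash
cat >> h.py <<'E'
def topdisc(W,z,c0,r=.05,tol=.003):
    m=(np.abs(W[...,2]-z)<tol)&(np.hypot(W[...,0]-c0[0],W[...,1]-c0[1])<r)
    m=cv2.morphologyEx(m.astype(np.uint8),cv2.MORPH_OPEN,np.ones((5,5)))>0
    P=W[m];ctr,rad=cv2.minEnclosingCircle(P[:,:2].astype(np.float32))
    return np.round([*ctr,rad,np.median(P[:,2])],4),np.round((P[:,:2].max(0)+P[:,:2].min(0))/2,4)
def plate(W):
    m=((W[...,2]>.006)&(W[...,2]<.02)&(np.hypot(W[...,0]-.505,W[...,1]+.199)<.115)).astype(np.uint8)
    m=cv2.morphologyEx(m,cv2.MORPH_OPEN,np.ones((5,5)))
    return cv2.minAreaRect(W[m>0][:,:2].astype(np.float32))
E
python3 - <<'E'
from h import *
p,d,c=snap('wrist','w4');W=cloud(d,c);s=get_state();print(s['tool_pos'],s['clock'])
print(plate(W),topdisc(W,.032,PC))
M=R.from_quat(s['eef_rot']).as_matrix();print(M.round(3))
togo(U['cork']+n*.085+np.array([0,0,.06]),RR)
E
```

```text
[ 0.50810271 -0.2701251   0.17149447] 9.15
((0.5049803853034973, -0.19887517392635345), (0.15033049881458282, 0.1500728279352188), 11.195828437805176) (array([ 0.5036, -0.1977,  0.0319,  0.0316]), array([ 0.5035, -0.1978]))
[[-0.066  0.998 -0.001]
 [ 0.998  0.066  0.001]
 [ 0.001 -0.    -1.   ]]
shift shares [ 4.68   1.263 -0.044] turn shares [-0.0005  0.1667  0.0011]
```

Emit:
{"api": "step_arm", "payload": {"motion": [{"dx": 1, "dy": 0.27, "dz": -0.1, "wx": 0, "wy": 0, "wz": 0, "claw": 76}, {"dx": 1, "dy": 0.27, "dz": -0.1, "wx": 0, "wy": 0, "wz": 0, "claw": 76}]}}

```text
clock: 9.35
tool_pos: [0.5242, -0.1849, 0.1787]
eef_rot: [0.682, 0.731, 0.0, -0.002]
contact_force: [0.9, 0.6, -0.4]
opening: 0.861
finger_force: 0.0
```

Emit:
{"api": "step_arm", "payload": {"motion": [{"dx": 1, "dy": 0.27, "dz": 0, "wx": 0, "wy": 0, "wz": 0, "claw": 76}, {"dx": 1, "dy": 0.27, "dz": 0, "wx": 0, "wy": 0, "wz": 0, "claw": 76}]}}

```text
clock: 9.55
tool_pos: [0.5403, -0.1018, 0.1788]
eef_rot: [0.681, 0.732, 0.0, -0.002]
contact_force: [0.4, -0.8, -0.1]
opening: 0.863
finger_force: 0.0
```

Emit:
{"api": "step_arm", "payload": {"motion": [{"dx": 1, "dy": 0.27, "dz": 0, "wx": 0, "wy": 0, "wz": 0, "claw": 76}, {"dx": 1, "dy": 0.27, "dz": 0, "wx": 0, "wy": 0, "wz": 0, "claw": 76}]}}

```text
clock: 9.75
tool_pos: [0.556, -0.0205, 0.1787]
eef_rot: [0.681, 0.732, 0.0, -0.002]
contact_force: [-0.2, -0.3, -0.3]
opening: 0.862
finger_force: 0.0
```

Emit:
{"api": "step_arm", "payload": {"motion": [{"dx": 1, "dy": 0.27, "dz": 0, "wx": 0, "wy": 0.167, "wz": 0, "claw": 76}, {"dx": 1, "dy": 0.27, "dz": 0, "wx": 0, "wy": 0.167, "wz": 0, "claw": 76}, {"dx": 1, "dy": 0.27, "dz": 0, "wx": 0, "wy": 0.167, "wz": 0, "claw": 76}, {"dx": 1, "dy": 0.27, "dz": 0, "wx": 0, "wy": 0.167, "wz": 0, "claw": 76}, {"dx": 1, "dy": 0.27, "dz": 0, "wx": 0, "wy": 0.167, "wz": 0, "claw": 76}, {"dx": 1, "dy": 0.27, "dz": 0, "wx": 0, "wy": 0.167, "wz": 0, "claw": 76}]}}

```text
clock: 10.35
tool_pos: [0.5722, 0.0562, 0.1792]
eef_rot: [0.659, 0.706, 0.176, -0.191]
contact_force: [0.2, 0.6, 0.5]
opening: 0.868
finger_force: 0.0
```

```bash
python3 - <<'E'
from h import *
s=get_state();print(s['tool_pos'])
togo(U['cork']+n*.001,RR)
E
```

```text
[0.57220818 0.05624756 0.17924189]
shift shares [0.171 0.205 2.073] turn shares [-0.0018 -0.0002  0.0014]
```

Emit:
{"api": "step_arm", "payload": {"motion": [{"dx": 0.17, "dy": 0.2, "dz": 1, "wx": 0, "wy": 0, "wz": 0, "claw": 76}, {"dx": 0.17, "dy": 0.2, "dz": 1, "wx": 0, "wy": 0, "wz": 0, "claw": 76}, {"dx": 0.17, "dy": 0.2, "dz": 1, "wx": 0, "wy": 0, "wz": 0, "claw": 76}]}}

```text
clock: 10.65
tool_pos: [0.583, 0.1137, 0.1166]
eef_rot: [0.656, 0.708, 0.175, -0.192]
contact_force: [-0.8, 0.6, -0.5]
opening: 0.861
finger_force: 0.0
```

Emit:
{"api": "step_arm", "payload": {"motion": [{"dx": 0, "dy": 0, "dz": 0.5, "wx": 0, "wy": 0, "wz": 0, "claw": 76}, {"dx": 0, "dy": 0, "dz": 0.8, "wx": 0, "wy": 0, "wz": 0, "claw": 76}, {"dx": 0, "dy": 0, "dz": 0.95, "wx": 0, "wy": 0, "wz": 0, "claw": 76}, {"dx": 0, "dy": 0, "dz": 0.95, "wx": 0, "wy": 0, "wz": 0, "claw": 76}, {"dx": 0, "dy": 0, "dz": 0.95, "wx": 0, "wy": 0, "wz": 0, "claw": 76}, {"dx": 0, "dy": 0, "dz": 0.95, "wx": 0, "wy": 0, "wz": 0, "claw": 76}]}}

```text
clock: 11.25
tool_pos: [0.5848, 0.1449, 0.0535]
eef_rot: [0.66, 0.705, 0.178, -0.188]
contact_force: [-0.9, 0.5, -0.2]
opening: 0.862
finger_force: 0.0
```

```bash
python3 - <<'E'
from h import *
togo(U['cork']+n*.001,RR)
E
```

```text
shift shares [ 0.012 -0.033  0.165] turn shares [0.0002 0.0001 0.0014]
```

Emit:
{"api": "step_arm", "payload": {"motion": [{"dx": 0.012, "dy": -0.033, "dz": 0.1, "wx": 0, "wy": 0, "wz": 0, "claw": 76}, {"dx": 0.012, "dy": -0.033, "dz": 0.16, "wx": 0, "wy": 0, "wz": 0, "claw": 76}, {"dx": 0.012, "dy": -0.033, "dz": 0.16, "wx": 0, "wy": 0, "wz": 0, "claw": 76}, {"dx": 0.012, "dy": -0.033, "dz": 0.16, "wx": 0, "wy": 0, "wz": 0, "claw": 76}], "force": 10}}

```text
clock: 11.65
tool_pos: [0.5805, 0.1519, 0.0428]
eef_rot: [0.66, 0.705, 0.177, -0.189]
contact_force: [-4.4, -6.6, 12.5]
opening: 0.859
finger_force: 6.8
```

```bash
python3 - <<'E'
from h import *
togo(U['cork']+n*.001,RR)
E
```

```text
shift shares [0.    0.015 0.003] turn shares [-0.0005  0.0001  0.0014]
```

Emit:
{"api": "step_arm", "payload": {"motion": [{"dx": 0, "dy": 0.01, "dz": -0.02, "wx": 0, "wy": 0, "wz": 0, "claw": 74}, {"dx": 0, "dy": 0.01, "dz": -0.02, "wx": 0, "wy": 0, "wz": 0, "claw": 60}, {"dx": 0, "dy": 0.01, "dz": -0.02, "wx": 0, "wy": 0, "wz": 0, "claw": 60}, {"dx": 0, "dy": 0.01, "dz": -0.02, "wx": 0, "wy": 0, "wz": 0, "claw": 60}, {"dx": 0, "dy": 0.01, "dz": -0.02, "wx": 0, "wy": 0, "wz": 0, "claw": 60}], "force": 10}}

```text
clock: 12.15
tool_pos: [0.5814, 0.1519, 0.0428]
eef_rot: [0.66, 0.705, 0.177, -0.189]
contact_force: [0.1, -0.9, 0.8]
opening: 0.722
finger_force: 10.0
```

Emit:
{"api": "step_arm", "payload": {"motion": [{"dx": 0, "dy": 0, "dz": -0.3, "wx": 0, "wy": 0, "wz": 0, "claw": 60}, {"dx": 0, "dy": 0, "dz": -0.7, "wx": 0, "wy": 0, "wz": 0, "claw": 60}, {"dx": 0, "dy": 0, "dz": -1, "wx": 0, "wy": 0, "wz": 0, "claw": 60}]}}

```text
clock: 12.45
tool_pos: [0.584, 0.1113, 0.113]
eef_rot: [0.66, 0.705, 0.177, -0.189]
contact_force: [0.3, -0.9, -0.5]
opening: 0.721
finger_force: 10.0
```

Emit:
{"api": "step_arm", "payload": {"motion": [{"dx": -0.8, "dy": -0.3, "dz": -0.8, "wx": 0, "wy": -0.167, "wz": 0, "claw": 60}, {"dx": -0.8, "dy": -0.3, "dz": -0.8, "wx": 0, "wy": -0.167, "wz": 0, "claw": 60}, {"dx": -0.8, "dy": -0.3, "dz": -0.8, "wx": 0, "wy": -0.167, "wz": 0, "claw": 60}, {"dx": -0.8, "dy": -0.3, "dz": -0.8, "wx": 0, "wy": -0.167, "wz": 0, "claw": 60}, {"dx": -0.8, "dy": -0.3, "dz": -0.8, "wx": 0, "wy": -0.167, "wz": 0, "claw": 60}]}}

```text
clock: 12.95
tool_pos: [0.5658, 0.0281, 0.1365]
eef_rot: [0.68, 0.733, 0.001, 0.0]
contact_force: [0.2, -0.3, -0.1]
opening: 0.721
finger_force: 10.0
```

```bash
cat >> h.py <<'E'
def held(r=.05,zlo=-.03,zhi=.01,name=None):
    s=get_state();p,d,c=snap('wrist',name);W=cloud(d,c);M=R.from_quat(s['eef_rot']).as_matrix()
    T=(W-s['tool_pos'])@M
    m=(np.abs(T[...,0])<r)&(np.abs(T[...,1])<.026)&(T[...,2]>zlo)&(T[...,2]<zhi)
    t=T[m];u,sv,v=np.linalg.svd(t[::7]-t.mean(0));print('held',len(t),'n',v[2].round(3),'z10,50,90',np.percentile(t[:,2],[10,50,90]).round(4))
    top=t[np.abs(t[:,2]-np.median(t[:,2]))<.003];print('x range',np.percentile(top[:,0],[.2,99.8]).round(4))
E
python3 - <<'E'
from h import *
held(name='w5');togo([.5041,-.1981,.032+.06],DN);print(get_state()['opening'])
E
```

```text
held 9974 n [ 0.014 -0.002 -1.   ] z10,50,90 [-0.0075 -0.0068 -0.006 ]
x range [-0.0264  0.0321]
shift shares [-2.733 -0.966  0.542] turn shares [ 0.0001 -0.0004  0.003 ]
0.7226767741470728
```

Emit:
{"api": "step_arm", "payload": {"motion": [{"dx": -0.91, "dy": -0.32, "dz": 0, "wx": 0, "wy": 0, "wz": 0, "claw": 60}, {"dx": -0.91, "dy": -0.32, "dz": 0, "wx": 0, "wy": 0, "wz": 0, "claw": 60}]}}

```text
clock: 13.2
tool_pos: [0.5433, -0.0561, 0.1343]
eef_rot: [0.684, 0.729, -0.002, -0.001]
contact_force: [1.1, -1.3, 0.6]
opening: 0.722
finger_force: 10.0
```

Emit:
{"api": "step_arm", "payload": {"motion": [{"dx": -0.91, "dy": -0.32, "dz": 0, "wx": 0, "wy": 0, "wz": 0, "claw": 60}, {"dx": -0.91, "dy": -0.32, "dz": 0, "wx": 0, "wy": 0, "wz": 0, "claw": 60}]}}

```text
clock: 13.4
tool_pos: [0.5216, -0.1321, 0.1342]
eef_rot: [0.686, 0.728, -0.002, -0.001]
contact_force: [0.4, -1.1, 0.3]
opening: 0.718
finger_force: 10.0
```

Emit:
{"api": "step_arm", "payload": {"motion": [{"dx": -0.91, "dy": -0.32, "dz": 0.5, "wx": 0, "wy": 0, "wz": 0, "claw": 60}, {"dx": -0.91, "dy": -0.32, "dz": 0.5, "wx": 0, "wy": 0, "wz": 0, "claw": 60}, {"dx": -0.91, "dy": -0.32, "dz": 0.5, "wx": 0, "wy": 0, "wz": 0, "claw": 60}, {"dx": -0.91, "dy": -0.32, "dz": 0.5, "wx": 0, "wy": 0, "wz": 0, "claw": 60}, {"dx": -0.91, "dy": -0.32, "dz": 0.5, "wx": 0, "wy": 0, "wz": 0, "claw": 60}]}}

```text
clock: 13.9
tool_pos: [0.5042, -0.1994, 0.0954]
eef_rot: [0.683, 0.73, 0.001, -0.0]
contact_force: [0.4, -0.0, -0.4]
opening: 0.721
finger_force: 10.0
```

```bash
python3 - <<'E'
from h import *
togo([.5041,-.1981,.0332],DN)
E
```

```text
shift shares [ 0.014 -0.001  0.778] turn shares [ 0.0004 -0.0007  0.0015]
```

Emit:
{"api": "step_arm", "payload": {"motion": [{"dx": 0.014, "dy": 0, "dz": 0.4, "wx": 0, "wy": 0, "wz": 0, "claw": 60}, {"dx": 0.014, "dy": 0, "dz": 0.65, "wx": 0, "wy": 0, "wz": 0, "claw": 60}, {"dx": 0.014, "dy": 0, "dz": 0.74, "wx": 0, "wy": 0, "wz": 0, "claw": 60}, {"dx": 0.014, "dy": 0, "dz": 0.74, "wx": 0, "wy": 0, "wz": 0, "claw": 60}, {"dx": 0.014, "dy": 0, "dz": 0.74, "wx": 0, "wy": 0, "wz": 0, "claw": 60}, {"dx": 0.014, "dy": 0, "dz": 0.74, "wx": 0, "wy": 0, "wz": 0, "claw": 60}]}}

```text
clock: 14.5
tool_pos: [0.5046, -0.1989, 0.0373]
eef_rot: [0.683, 0.73, 0.001, 0.001]
contact_force: [0.8, -0.3, -0.1]
opening: 0.717
finger_force: 10.0
```

```bash
python3 - <<'E'
from h import *
togo([.5041,-.1981,.0332],DN)
E
```

```text
shift shares [ 0.01  -0.006  0.052] turn shares [0.0007 0.0001 0.0015]
```

Then lower, release, back off upward while heading towards the blank side.

Emit:
{"api": "step_arm", "payload": {"motion": [{"dx": 0.01, "dy": -0.006, "dz": 0.03, "wx": 0, "wy": 0, "wz": 0, "claw": 60}, {"dx": 0.01, "dy": -0.006, "dz": 0.05, "wx": 0, "wy": 0, "wz": 0, "claw": 60}, {"dx": 0.01, "dy": -0.006, "dz": 0.05, "wx": 0, "wy": 0, "wz": 0, "claw": 60}, {"dx": 0.01, "dy": -0.006, "dz": 0.05, "wx": 0, "wy": 0, "wz": 0, "claw": 60}, {"dx": 0.01, "dy": -0.006, "dz": 0.05, "wx": 0, "wy": 0, "wz": 0, "claw": 60}]}}

```text
clock: 15.0
tool_pos: [0.5035, -0.1981, 0.0326]
eef_rot: [0.683, 0.73, 0.0, 0.0]
contact_force: [-0.5, 0.3, 5.8]
opening: 0.723
finger_force: 10.0
```

Emit:
{"api": "step_arm", "payload": {"motion": [{"dx": 0, "dy": 0, "dz": 0, "wx": 0, "wy": 0, "wz": 0, "claw": 80}, {"dx": 0, "dy": 0, "dz": 0, "wx": 0, "wy": 0, "wz": 0, "claw": 80}, {"dx": 0, "dy": 0, "dz": -0.2, "wx": 0, "wy": 0, "wz": 0, "claw": 80}, {"dx": 0, "dy": 0, "dz": -0.6, "wx": 0, "wy": 0, "wz": 0, "claw": 80}, {"dx": 0, "dy": 0, "dz": -1, "wx": 0, "wy": 0, "wz": 0, "claw": 80}, {"dx": 0, "dy": 0, "dz": -1, "wx": 0, "wy": 0, "wz": 0, "claw": 80}]}}

```text
clock: 15.6
tool_pos: [0.5053, -0.1987, 0.1153]
eef_rot: [0.683, 0.73, 0.002, 0.003]
contact_force: [1.0, -0.1, 0.3]
opening: 0.906
finger_force: 0.0
```

Emit:
{"api": "step_arm", "payload": {"motion": [{"dx": -0.8, "dy": 0, "dz": -1, "wx": 0, "wy": 0, "wz": 0, "claw": 88}, {"dx": -0.8, "dy": 0, "dz": -1, "wx": 0, "wy": 0, "wz": 0, "claw": 88}, {"dx": -0.8, "dy": 0, "dz": -1, "wx": 0, "wy": 0, "wz": 0, "claw": 88}, {"dx": -0.8, "dy": 0, "dz": -1, "wx": 0, "wy": 0, "wz": 0, "claw": 88}]}}

```text
clock: 16.0
tool_pos: [0.5072, -0.2631, 0.192]
eef_rot: [0.684, 0.729, 0.0, 0.0]
contact_force: [0.5, 0.1, 0.2]
opening: 0.996
finger_force: 0.0
```

```bash
python3 - <<'E'
from h import *
p,d,c=snap('wrist','w6');W=cloud(d,c)
print(topdisc(W,.040,PC),topdisc(W,.032,PC,tol=.002));s=get_state();print(s['tool_pos'],s['q'].round(2))
togo([.516,.24,.25],DN)
E
```

```text
return _methods._mean(a, axis=axis, dtype=dtype,
  ret = ret.dtype.type(ret / rcount)
Traceback (most recent call last):
  File "h.py", line 37, in topdisc
    return np.round([*ctr,rad,np.median(P[:,2])],4),np.round((P[:,:2].max(0)+P[:,:2].min(0))/2,4)
                                                              ~~~~~~~~~~~^^^
ValueError: zero-size array to reduction operation maximum which has no identity
```

```bash
python3 - <<'E'
from h import *
p,d,c=load('w6');W=cloud(d,c)
print(topdisc(W,.040,PC))
togo([.516,.24,.25],DN)
E
```

```text
(array([ 0.5029, -0.1977,  0.032 ,  0.0396]), array([ 0.5029, -0.1978]))
shift shares [ 6.248  0.532 -0.729] turn shares [-0.0004 -0.0004  0.0014]
```

Emit:
{"api": "step_arm", "payload": {"motion": [{"dx": 1, "dy": 0.09, "dz": -0.35, "wx": 0, "wy": 0, "wz": 0, "claw": 88}, {"dx": 1, "dy": 0.09, "dz": -0.35, "wx": 0, "wy": 0, "wz": 0, "claw": 88}]}}

```text
clock: 16.25
tool_pos: [0.5081, -0.178, 0.2187]
eef_rot: [0.682, 0.731, 0.0, -0.002]
contact_force: [0.2, 1.1, -0.3]
opening: 0.998
finger_force: 0.0
```

Emit:
{"api": "step_arm", "payload": {"motion": [{"dx": 1, "dy": 0.09, "dz": -0.35, "wx": 0, "wy": 0, "wz": 0, "claw": 88}, {"dx": 1, "dy": 0.09, "dz": -0.35, "wx": 0, "wy": 0, "wz": 0, "claw": 88}]}}

```text
clock: 16.45
tool_pos: [0.5099, -0.0964, 0.2473]
eef_rot: [0.681, 0.732, 0.0, -0.002]
contact_force: [0.1, -0.2, 0.1]
opening: 0.998
finger_force: 0.0
```

Emit:
{"api": "step_arm", "payload": {"motion": [{"dx": 1, "dy": 0.09, "dz": 0, "wx": 0, "wy": 0, "wz": 0, "claw": 88}, {"dx": 1, "dy": 0.09, "dz": 0, "wx": 0, "wy": 0, "wz": 0, "claw": 88}]}}

```text
clock: 16.65
tool_pos: [0.5114, -0.0156, 0.2471]
eef_rot: [0.681, 0.732, 0.0, -0.002]
contact_force: [-0.3, 0.8, 0.2]
opening: 0.996
finger_force: 0.0
```

Emit:
{"api": "step_arm", "payload": {"motion": [{"dx": 1, "dy": 0.09, "dz": 0, "wx": 0, "wy": 0, "wz": 0, "claw": 88}, {"dx": 1, "dy": 0.09, "dz": 0, "wx": 0, "wy": 0, "wz": 0, "claw": 88}]}}

```text
clock: 16.85
tool_pos: [0.5127, 0.0644, 0.2467]
eef_rot: [0.681, 0.732, -0.0, -0.002]
contact_force: [0.3, 0.3, -0.0]
opening: 1.0
finger_force: 0.0
```

Emit:
{"api": "step_arm", "payload": {"motion": [{"dx": 1, "dy": 0.09, "dz": 0, "wx": 0, "wy": 0, "wz": 0, "claw": 88}, {"dx": 1, "dy": 0.09, "dz": 0, "wx": 0, "wy": 0, "wz": 0, "claw": 88}]}}

```text
clock: 17.05
tool_pos: [0.5143, 0.1447, 0.2465]
eef_rot: [0.681, 0.732, -0.001, -0.002]
contact_force: [-0.1, 0.0, 0.5]
opening: 0.999
finger_force: 0.0
```

Emit:
{"api": "step_arm", "payload": {"motion": [{"dx": 1, "dy": 0.09, "dz": 0, "wx": 0, "wy": 0, "wz": 0, "claw": 88}, {"dx": 1, "dy": 0.09, "dz": 0, "wx": 0, "wy": 0, "wz": 0, "claw": 88}, {"dx": 1, "dy": 0.09, "dz": 0, "wx": 0, "wy": 0, "wz": 0, "claw": 88}]}}

```text
clock: 17.35
tool_pos: [0.5154, 0.2271, 0.2467]
eef_rot: [0.679, 0.734, 0.0, -0.002]
contact_force: [-0.8, -0.1, 0.1]
opening: 1.001
finger_force: 0.0
```

```bash
python3 - <<'E'
from h import *
p,d,c=snap('wrist','w7');W=cloud(d,c);s=get_state();print(s['tool_pos'],s['q'].round(2))
print(topdisc(W,.057,(.516,.313)),topdisc(W,.007,(.616,.394),.06,.006),topdisc(W,.005,(.405,.2887),.06,.005) )
m=(W[...,2]>.008)&(W[...,2]<.046)&(np.hypot(W[...,0]-.516,W[...,1]-.313)<.05)
print('block',m.sum(),cv2.minAreaRect(W[m][:,:2].astype(np.float32)))
E
```

```text
[0.51596945 0.22320036 0.2463947 ] [-0.19  0.63 -0.5   1.74  0.37  0.87 -0.78]
(array([0.5152, 0.3129, 0.033 , 0.0559]), array([0.5154, 0.3125])) (array([0.616 , 0.3917, 0.0484, 0.0088]), array([0.6158, 0.3843])) (array([0.4033, 0.2988, 0.0341, 0.006 ]), array([0.4046, 0.2988]))
block 0 ((0.0, 0.0), (0.0, 0.0), 0.0)
```

View pics/w7.png

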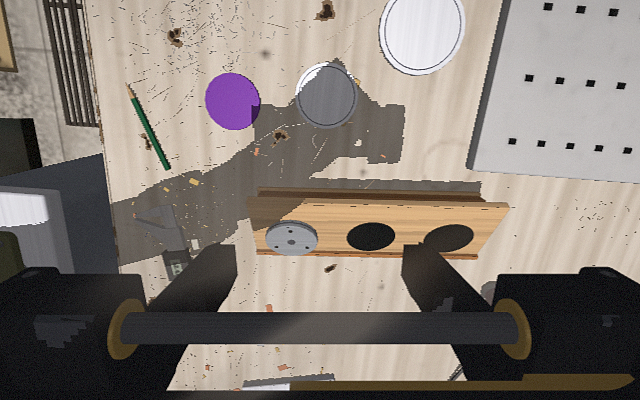

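The blank is at (326,95), the purple one at (232,100), and the large one at (422,28). The block itself is hidden, so I check its yaw in the first side view's depth.

```bash
python3 - <<'E'
from h import *
p,d,c=load('side0');W=cloud(d,c)
m=(W[...,2]>.008)&(W[...,2]<.046)&(np.hypot(W[...,0]-.515,W[...,1]-.313)<.042)
P=W[m];r=cv2.minAreaRect(P[:,:2].astype(np.float32));print(m.sum(),r)
pc=np.argwhere(m)[:,1]
for u in range(pc.min(),pc.max()+1): print(u,np.median(P[pc==u],0).round(4))
togo([.5155,.3129,.115],DN)
E
```

```text
153 ((0.512196958065033, 0.32778650522232056), (0.06971706449985504, 0.037761785089969635), 30.020282745361328)
241 [0.5498 0.3305 0.0315]
242 [0.5447 0.3326 0.0304]
243 [0.5403 0.3338 0.0326]
244 [0.5351 0.336  0.0329]
245 [0.5308 0.3367 0.0366]
246 [0.5256 0.3386 0.0381]
247 [0.5203 0.3407 0.0421]
248 [0.5183 0.3391 0.0413]
249 [0.5128 0.3417 0.0427]
250 [0.5097 0.3414 0.042 ]
251 [0.5056 0.3423 0.0437]
252 [0.5014 0.3434 0.0441]
253 [0.5026 0.3382 0.0411]
254 [0.5011 0.3359 0.0409]
255 [0.4995 0.3338 0.0421]
256 [0.4988 0.3306 0.041 ]
257 [0.4986 0.3273 0.0304]
258 [0.4982 0.3234 0.0317]
259 [0.4972 0.3204 0.032 ]
260 [0.4966 0.3174 0.032 ]
261 [0.4956 0.3143 0.0356]
262 [0.4944 0.3116 0.0336]
263 [0.4934 0.309  0.0298]
264 [0.4924 0.3057 0.032 ]
265 [0.4924 0.3019 0.03  ]
266 [0.4911 0.2993 0.0294]
267 [0.4904 0.2962 0.016 ]
shift shares [1.118 0.083 1.643] turn shares [-0.0011 -0.0001  0.0038]
```

The block's edges run at −15°, so I align the fingers with it and grip a little lower.

Emit:
{"api": "step_arm", "payload": {"motion": [{"dx": 0.9, "dy": 0.08, "dz": 0.8, "wx": 0, "wy": 0, "wz": 0.105, "claw": 88}, {"dx": 0.9, "dy": 0.08, "dz": 0.8, "wx": 0, "wy": 0, "wz": 0.105, "claw": 88}, {"dx": 0.9, "dy": 0.08, "dz": 0.8, "wx": 0, "wy": 0, "wz": 0.105, "claw": 88}, {"dx": 0.9, "dy": 0.08, "dz": 0.8, "wx": 0, "wy": 0, "wz": 0.105, "claw": 88}, {"dx": 0.9, "dy": 0.08, "dz": 0.8, "wx": 0, "wy": 0, "wz": 0.105, "claw": 88}], "force": 20}}

```text
clock: 17.9
tool_pos: [0.5205, 0.2898, 0.1842]
eef_rot: [0.794, 0.608, -0.001, 0.001]
contact_force: [-0.4, -0.4, 0.5]
opening: 0.999
finger_force: 0.0
```

```bash
cat >> h.py <<'E'
def down(az): # tool down, tool y at world azimuth az deg
    y=np.array([np.cos(np.radians(az)),np.sin(np.radians(az)),0]);z=np.array([0,0,-1.]);return np.column_stack([np.cross(y,z),y,z])
E
python3 - <<'E'
from h import *
togo([.5155,.3129,.045],down(-15))
E
```

```text
shift shares [ 0.266 -0.137  1.739] turn shares [ 0.0002  0.0007 -0.0007]
```

Emit:
{"api": "step_arm", "payload": {"motion": [{"dx": 0.266, "dy": -0.137, "dz": 0.8, "wx": 0, "wy": 0, "wz": 0, "claw": 88}, {"dx": 0.266, "dy": -0.137, "dz": 0.9, "wx": 0, "wy": 0, "wz": 0, "claw": 88}, {"dx": 0.266, "dy": -0.137, "dz": 0.9, "wx": 0, "wy": 0, "wz": 0, "claw": 88}, {"dx": 0.266, "dy": -0.137, "dz": 0.9, "wx": 0, "wy": 0, "wz": 0, "claw": 88}, {"dx": 0.266, "dy": -0.137, "dz": 0.9, "wx": 0, "wy": 0, "wz": 0, "claw": 88}]}}

```text
clock: 18.4
tool_pos: [0.5169, 0.3146, 0.1143]
eef_rot: [0.794, 0.607, 0.002, 0.001]
contact_force: [0.3, -0.7, -0.6]
opening: 0.996
finger_force: 0.0
```

```bash
python3 - <<'E'
from h import *
togo([.5155,.3129,.045],down(-15))
E
```

```text
shift shares [-0.027 -0.014  0.866] turn shares [ 0.0009 -0.0006 -0.0011]
```

Emit:
{"api": "step_arm", "payload": {"motion": [{"dx": -0.015, "dy": -0.01, "dz": 0.4, "wx": 0, "wy": 0, "wz": 0, "claw": 88}, {"dx": -0.015, "dy": -0.01, "dz": 0.7, "wx": 0, "wy": 0, "wz": 0, "claw": 88}, {"dx": -0.015, "dy": -0.01, "dz": 0.84, "wx": 0, "wy": 0, "wz": 0, "claw": 88}, {"dx": -0.015, "dy": -0.01, "dz": 0.84, "wx": 0, "wy": 0, "wz": 0, "claw": 88}, {"dx": -0.015, "dy": -0.01, "dz": 0.84, "wx": 0, "wy": 0, "wz": 0, "claw": 88}]}}

```text
clock: 18.9
tool_pos: [0.5151, 0.3149, 0.0464]
eef_rot: [0.794, 0.608, 0.001, 0.0]
contact_force: [-0.4, -0.3, -0.0]
opening: 0.993
finger_force: 0.0
```

```bash
python3 - <<'E'
from h import *
p,d,c=snap('wrist');W=cloud(d,c);print(topdisc(W,.057,(.516,.313),.036));s=get_state();print(s['contact_force'])
togo([.5155,.3129,.045],down(-15))
E
```

```text
(array([0.5157, 0.3134, 0.0329, 0.0559]), array([0.5156, 0.3154]))
[0.78385608 0.61041847 0.12865209]
shift shares [-0.025  0.011  0.02 ] turn shares [ 0.0006 -0.0007 -0.0006]
```

Close, lift, check.

Emit:
{"api": "step_arm", "payload": {"motion": [{"dx": -0.02, "dy": 0.01, "dz": 0.01, "wx": 0, "wy": 0, "wz": 0, "claw": 76}, {"dx": -0.02, "dy": 0.01, "dz": 0.01, "wx": 0, "wy": 0, "wz": 0, "claw": 70}, {"dx": -0.02, "dy": 0.01, "dz": 0.01, "wx": 0, "wy": 0, "wz": 0, "claw": 62}, {"dx": -0.02, "dy": 0.01, "dz": 0.01, "wx": 0, "wy": 0, "wz": 0, "claw": 62}, {"dx": -0.02, "dy": 0.01, "dz": 0.01, "wx": 0, "wy": 0, "wz": 0, "claw": 62}, {"dx": -0.02, "dy": 0.01, "dz": 0.01, "wx": 0, "wy": 0, "wz": 0, "claw": 62}], "force": 20}}

```text
clock: 19.55
tool_pos: [0.5149, 0.3128, 0.0448]
eef_rot: [0.794, 0.608, 0.001, 0.0]
contact_force: [0.6, -2.0, 5.1]
opening: 0.737
finger_force: 20.0
```

Emit:
{"api": "step_arm", "payload": {"motion": [{"dx": 0, "dy": 0, "dz": -0.3, "wx": 0, "wy": 0, "wz": 0, "claw": 62}, {"dx": 0, "dy": 0, "dz": -0.7, "wx": 0, "wy": 0, "wz": 0, "claw": 62}, {"dx": 0, "dy": 0, "dz": -1, "wx": 0, "wy": 0, "wz": 0, "claw": 62}, {"dx": 0, "dy": 0, "dz": -1, "wx": 0, "wy": 0, "wz": 0, "claw": 62}]}}

```text
clock: 19.95
tool_pos: [0.5159, 0.3143, 0.1271]
eef_rot: [0.794, 0.608, 0.003, -0.0]
contact_force: [0.9, 0.6, -0.3]
opening: 0.738
finger_force: 20.0
```

```bash
python3 - <<'E'
from h import *
held();togo([.5035,-.198,.11],down(-15))
E
```

```text
held 10306 n [ 0.014  0.001 -1.   ] z10,50,90 [-0.0118 -0.011  -0.0102]
x range [-0.0232  0.0331]
shift shares [-6.21   1.525  0.179] turn shares [ 0.0005 -0.0007 -0.0005]
```

Emit:
{"api": "step_arm", "payload": {"motion": [{"dx": -0.5, "dy": 0.127, "dz": -0.1, "wx": 0, "wy": 0, "wz": 0, "claw": 62}, {"dx": -1, "dy": 0.254, "dz": -0.1, "wx": 0, "wy": 0, "wz": 0, "claw": 62}]}}

```text
clock: 20.2
tool_pos: [0.5124, 0.2306, 0.1315]
eef_rot: [0.793, 0.609, -0.0, -0.0]
contact_force: [0.7, -0.5, -1.8]
opening: 0.742
finger_force: 20.0
```

Emit:
{"api": "step_arm", "payload": {"motion": [{"dx": -0.5, "dy": 0.127, "dz": 0, "wx": 0, "wy": 0, "wz": 0, "claw": 62}, {"dx": -1, "dy": 0.254, "dz": 0, "wx": 0, "wy": 0, "wz": 0, "claw": 62}]}}

```text
clock: 20.4
tool_pos: [0.5107, 0.1458, 0.1308]
eef_rot: [0.794, 0.608, -0.001, -0.0]
contact_force: [1.5, -1.4, -0.7]
opening: 0.739
finger_force: 20.0
```

Emit:
{"api": "step_arm", "payload": {"motion": [{"dx": -0.5, "dy": 0.127, "dz": 0, "wx": 0, "wy": 0, "wz": 0, "claw": 62}, {"dx": -1, "dy": 0.254, "dz": 0, "wx": 0, "wy": 0, "wz": 0, "claw": 62}]}}

```text
clock: 20.6
tool_pos: [0.5095, 0.0634, 0.1308]
eef_rot: [0.794, 0.608, -0.001, -0.001]
contact_force: [2.1, -0.6, -0.9]
opening: 0.74
finger_force: 20.0
```

Emit:
{"api": "step_arm", "payload": {"motion": [{"dx": -0.5, "dy": 0.127, "dz": 0, "wx": 0, "wy": 0, "wz": 0, "claw": 62}, {"dx": -1, "dy": 0.254, "dz": 0, "wx": 0, "wy": 0, "wz": 0, "claw": 62}]}}

```text
clock: 20.8
tool_pos: [0.5083, -0.0189, 0.1308]
eef_rot: [0.794, 0.608, -0.001, -0.001]
contact_force: [1.0, -0.4, -0.8]
opening: 0.742
finger_force: 20.0
```

Emit:
{"api": "step_arm", "payload": {"motion": [{"dx": -0.5, "dy": 0.127, "dz": 0, "wx": 0, "wy": 0, "wz": 0, "claw": 62}, {"dx": -1, "dy": 0.254, "dz": 0, "wx": 0, "wy": 0, "wz": 0, "claw": 62}]}}

```text
clock: 21.0
tool_pos: [0.5071, -0.1013, 0.1308]
eef_rot: [0.794, 0.608, -0.001, -0.001]
contact_force: [0.8, 0.5, -1.3]
opening: 0.737
finger_force: 20.0
```

Emit:
{"api": "step_arm", "payload": {"motion": [{"dx": -0.5, "dy": 0.127, "dz": 0, "wx": 0, "wy": 0, "wz": 0, "claw": 62}, {"dx": -1, "dy": 0.254, "dz": 0, "wx": 0, "wy": 0, "wz": 0, "claw": 62}, {"dx": -1, "dy": 0.254, "dz": 0, "wx": 0, "wy": 0, "wz": 0, "claw": 62}]}}

```text
clock: 21.3
tool_pos: [0.5045, -0.1905, 0.1301]
eef_rot: [0.797, 0.604, -0.003, 0.0]
contact_force: [-0.5, -0.1, -1.2]
opening: 0.735
finger_force: 20.0
```

```bash
python3 - <<'E'
from h import *
s=get_state();print(s['tool_pos'],s['opening'])
togo([.5035,-.198,.07],down(-15))
E
```

```text
[ 0.50446951 -0.19047324  0.13011273] 0.735397119082226
shift shares [-0.09   0.016  0.752] turn shares [-0.001   0.0016 -0.0041]
```

Emit:
{"api": "step_arm", "payload": {"motion": [{"dx": -0.06, "dy": 0.01, "dz": 0.4, "wx": 0, "wy": 0, "wz": 0, "claw": 62}, {"dx": -0.06, "dy": 0.01, "dz": 0.7, "wx": 0, "wy": 0, "wz": 0, "claw": 62}, {"dx": -0.06, "dy": 0.01, "dz": 0.72, "wx": 0, "wy": 0, "wz": 0, "claw": 62}, {"dx": -0.06, "dy": 0.01, "dz": 0.72, "wx": 0, "wy": 0, "wz": 0, "claw": 62}, {"dx": -0.06, "dy": 0.01, "dz": 0.72, "wx": 0, "wy": 0, "wz": 0, "claw": 62}]}}

```text
clock: 21.8
tool_pos: [0.5073, -0.1867, 0.0752]
eef_rot: [0.794, 0.608, 0.001, 0.0]
contact_force: [0.0, -0.8, -0.7]
opening: 0.737
finger_force: 20.0
```

```bash
python3 - <<'E'
from h import *
togo([.5032,-.1978,.035],down(-15))
E
```

```text
shift shares [-0.148 -0.014  0.502] turn shares [ 0.0003 -0.0002 -0.0002]
```

Emit:
{"api": "step_arm", "payload": {"motion": [{"dx": -0.15, "dy": -0.014, "dz": 0, "wx": 0, "wy": 0, "wz": 0, "claw": 62}, {"dx": -0.15, "dy": -0.014, "dz": 0.2, "wx": 0, "wy": 0, "wz": 0, "claw": 62}, {"dx": -0.15, "dy": -0.014, "dz": 0.38, "wx": 0, "wy": 0, "wz": 0, "claw": 62}, {"dx": -0.15, "dy": -0.014, "dz": 0.43, "wx": 0, "wy": 0, "wz": 0, "claw": 62}, {"dx": -0.15, "dy": -0.014, "dz": 0.43, "wx": 0, "wy": 0, "wz": 0, "claw": 62}, {"dx": -0.15, "dy": -0.014, "dz": 0.43, "wx": 0, "wy": 0, "wz": 0, "claw": 62}]}}

```text
clock: 22.4
tool_pos: [0.5029, -0.199, 0.041]
eef_rot: [0.794, 0.608, 0.0, 0.001]
contact_force: [0.6, 0.6, -0.9]
opening: 0.739
finger_force: 20.0
```

```bash
python3 - <<'E'
from h import *
togo([.5032,-.1978,.035],down(-15))
E
```

```text
shift shares [ 0.015 -0.001  0.075] turn shares [ 0.0004 -0.     -0.0006]
```

Emit:
{"api": "step_arm", "payload": {"motion": [{"dx": 0.013, "dy": 0, "dz": 0.05, "wx": 0, "wy": 0, "wz": 0, "claw": 62}, {"dx": 0.013, "dy": 0, "dz": 0.07, "wx": 0, "wy": 0, "wz": 0, "claw": 62}, {"dx": 0.013, "dy": 0, "dz": 0.07, "wx": 0, "wy": 0, "wz": 0, "claw": 62}, {"dx": 0.013, "dy": 0, "dz": 0.07, "wx": 0, "wy": 0, "wz": 0, "claw": 62}, {"dx": 0.013, "dy": 0, "dz": 0.07, "wx": 0, "wy": 0, "wz": 0, "claw": 62}]}}

```text
clock: 22.9
tool_pos: [0.5033, -0.1974, 0.0349]
eef_rot: [0.794, 0.608, 0.001, 0.0]
contact_force: [0.7, 0.5, 0.6]
opening: 0.737
finger_force: 20.0
```

Emit:
{"api": "step_arm", "payload": {"motion": [{"dx": 0, "dy": 0, "dz": 0.008, "wx": 0, "wy": 0, "wz": 0, "claw": 62}, {"dx": 0, "dy": 0, "dz": 0.008, "wx": 0, "wy": 0, "wz": 0, "claw": 62}, {"dx": 0, "dy": 0, "dz": 0.008, "wx": 0, "wy": 0, "wz": 0, "claw": 62}]}}

```text
clock: 23.2
tool_pos: [0.5033, -0.1974, 0.0347]
eef_rot: [0.794, 0.608, 0.001, 0.0]
contact_force: [0.7, 1.5, 6.4]
opening: 0.74
finger_force: 20.0
```

Firm contact at 6 N. Release and lift, then look at the stack and gauge.

Emit:
{"api": "step_arm", "payload": {"motion": [{"dx": 0, "dy": 0, "dz": 0, "wx": 0, "wy": 0, "wz": 0, "claw": 70}, {"dx": 0, "dy": 0, "dz": 0, "wx": 0, "wy": 0, "wz": 0, "claw": 84}, {"dx": 0, "dy": 0, "dz": 0, "wx": 0, "wy": 0, "wz": 0, "claw": 84}, {"dx": 0, "dy": 0, "dz": -0.2, "wx": 0, "wy": 0, "wz": 0, "claw": 84}, {"dx": 0, "dy": 0, "dz": -0.6, "wx": 0, "wy": 0, "wz": 0, "claw": 84}, {"dx": 0, "dy": 0, "dz": -1, "wx": 0, "wy": 0, "wz": 0, "claw": 84}, {"dx": 0, "dy": 0, "dz": -1, "wx": 0, "wy": 0, "wz": 0, "claw": 84}]}}

```text
clock: 23.9
tool_pos: [0.505, -0.1981, 0.1172]
eef_rot: [0.794, 0.608, 0.002, 0.002]
contact_force: [0.9, 0.5, -0.3]
opening: 0.953
finger_force: 0.0
```

Emit:
{"api": "step_arm", "payload": {"motion": [{"dx": -1, "dy": 0, "dz": -1, "wx": 0, "wy": 0, "wz": 0, "claw": 60}, {"dx": -1, "dy": 0, "dz": -1, "wx": 0, "wy": 0, "wz": 0, "claw": 60}, {"dx": -1, "dy": 0, "dz": -1, "wx": 0, "wy": 0, "wz": 0, "claw": 60}]}}

```text
clock: 24.2
tool_pos: [0.4813, -0.2802, 0.1959]
eef_rot: [0.796, 0.605, -0.0, 0.002]
contact_force: [0.4, 0.1, -0.5]
opening: 0.706
finger_force: 0.0
```

Emit:
{"api": "step_arm", "payload": {"motion": [{"dx": -1, "dy": -0.3, "dz": -1, "wx": 0, "wy": 0, "wz": 0, "claw": 60}, {"dx": -1, "dy": -0.3, "dz": -1, "wx": 0, "wy": 0, "wz": 0, "claw": 60}, {"dx": -1, "dy": -0.3, "dz": -1, "wx": 0, "wy": 0, "wz": 0, "claw": 60}, {"dx": -1, "dy": -0.3, "dz": -1, "wx": 0, "wy": 0, "wz": 0, "claw": 60}]}}

```text
clock: 24.6
tool_pos: [0.4371, -0.3481, 0.2743]
eef_rot: [0.795, 0.606, -0.0, 0.001]
contact_force: [-0.2, -0.6, -0.7]
opening: 0.679
finger_force: 0.0
```

Emit:
{"api": "step_arm", "payload": {"motion": [{"dx": -1, "dy": 0, "dz": 0, "wx": 0, "wy": 0, "wz": 0, "claw": 60}, {"dx": -1, "dy": 0, "dz": 0, "wx": 0, "wy": 0, "wz": 0, "claw": 60}, {"dx": -1, "dy": 0, "dz": 0, "wx": 0, "wy": 0, "wz": 0, "claw": 60}, {"dx": -1, "dy": 0, "dz": 0, "wx": 0, "wy": 0, "wz": 0, "claw": 60}]}}

```text
clock: 25.0
tool_pos: [0.4174, -0.4213, 0.2719]
eef_rot: [0.793, 0.609, 0.001, -0.002]
contact_force: [0.5, 1.5, -0.7]
opening: 0.68
finger_force: 0.0
```

```bash
python3 - <<'E'
from h import *
p,d,c=snap('wrist','w8');W=cloud(d,c);s=get_state();print(s['tool_pos'],s['q'].round(2))
try: print(topdisc(W,.046,PC))
except Exception as e: print('no blank')
near=np.hypot(W[...,0]-.512,W[...,1]+.39)<.085
def rect(lo,hi):
    m=(near&(W[...,2]>lo)&(W[...,2]<hi)).astype(np.uint8);m=cv2.morphologyEx(m,cv2.MORPH_OPEN,np.ones((3,3)))
    P=W[m>0];print(lo,len(P),cv2.minAreaRect(P[:,:2].astype(np.float32)),P.mean(0).round(4))
rect(.09,.15);rect(.066,.08);rect(.12,.15)
E
```

```text
[ 0.41805166 -0.4204577   0.27245808] [ 1.04  0.66 -0.59  1.61  0.41  1.    0.07]
no blank
0.09 1492 ((0.5051230788230896, -0.3985557556152344), (0.046664949506521225, 0.02320863865315914), 34.081172943115234) [ 0.5029 -0.3961  0.1228]
0.066 1596 ((0.5049193501472473, -0.39827674627304077), (0.12112058699131012, 0.022305596619844437), 34.24829864501953) [ 0.5055 -0.3949  0.0747]
0.12 1073 ((0.5052452087402344, -0.39848390221595764), (0.04094443470239639, 0.02317229099571705), 34.21421813964844) [ 0.5042 -0.3975  0.1281]
  return _methods._mean(a, axis=axis, dtype=dtype,
  ret = ret.dtype.type(ret / rcount)
```

View pics/w8.png

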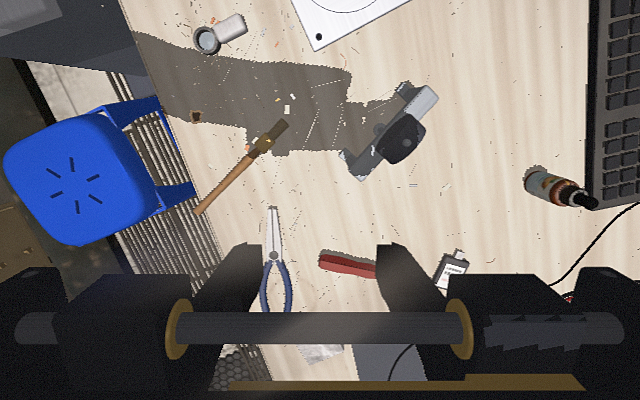

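The gauge is at (392,135); its bridge lies at 34° and its centre at (0.505,-0.3985). The blank is out of view here. I go to the gauge.

```bash
python3 - <<'E'
from h import *
togo([.505,-.3985,.19],down(-55.8))
E
```

```text
shift shares [0.542 0.981 1.031] turn shares [-0.0008 -0.0008  0.2271]
```

Emit:
{"api": "step_arm", "payload": {"motion": [{"dx": 0.54, "dy": 0.98, "dz": 0.8, "wx": 0, "wy": 0, "wz": 0.227, "claw": 60}, {"dx": 0.54, "dy": 0.98, "dz": 0.8, "wx": 0, "wy": 0, "wz": 0.227, "claw": 60}, {"dx": 0.54, "dy": 0.98, "dz": 0.8, "wx": 0, "wy": 0, "wz": 0.227, "claw": 60}, {"dx": 0.54, "dy": 0.98, "dz": 0.8, "wx": 0, "wy": 0, "wz": 0.227, "claw": 60}, {"dx": 0.54, "dy": 0.98, "dz": 0.8, "wx": 0, "wy": 0, "wz": 0.227, "claw": 60}, {"dx": 0.54, "dy": 0.98, "dz": 0.8, "wx": 0, "wy": 0, "wz": 0.227, "claw": 60}, {"dx": 0.54, "dy": 0.98, "dz": 0.8, "wx": 0, "wy": 0, "wz": 0.227, "claw": 60}]}}

```text
clock: 25.75
tool_pos: [0.5048, -0.3998, 0.2097]
eef_rot: [0.955, 0.295, 0.0, -0.001]
contact_force: [-0.8, 0.1, -0.9]
opening: 0.683
finger_force: 0.0
```

```bash
python3 - <<'E'
from h import *
s=get_state();print(s['q'].round(2));togo([.505,-.3985,.089],down(-55.8))
E
```

```text
[ 0.78  0.76 -0.35  1.53  0.3   0.91 -0.63]
shift shares [ 0.01  -0.01   1.509] turn shares [-0.0003 -0.0002  0.0009]
```

Emit:
{"api": "step_arm", "payload": {"motion": [{"dx": 0.01, "dy": -0.01, "dz": 0.5, "wx": 0, "wy": 0, "wz": 0, "claw": 60}, {"dx": 0.01, "dy": -0.01, "dz": 0.75, "wx": 0, "wy": 0, "wz": 0, "claw": 60}, {"dx": 0.01, "dy": -0.01, "dz": 0.75, "wx": 0, "wy": 0, "wz": 0, "claw": 60}]}}

```text
clock: 26.05
tool_pos: [0.5025, -0.3987, 0.147]
eef_rot: [0.956, 0.294, -0.002, -0.003]
contact_force: [-0.3, -0.3, 1.1]
opening: 0.684
finger_force: 0.0
```

Emit:
{"api": "step_arm", "payload": {"motion": [{"dx": 0, "dy": 0, "dz": 0.4, "wx": 0, "wy": 0, "wz": 0, "claw": 60}, {"dx": 0, "dy": 0, "dz": 0.65, "wx": 0, "wy": 0, "wz": 0, "claw": 60}, {"dx": 0, "dy": 0, "dz": 0.7, "wx": 0, "wy": 0, "wz": 0, "claw": 60}, {"dx": 0, "dy": 0, "dz": 0.7, "wx": 0, "wy": 0, "wz": 0, "claw": 60}, {"dx": 0, "dy": 0, "dz": 0.7, "wx": 0, "wy": 0, "wz": 0, "claw": 60}]}}

```text
clock: 26.55
tool_pos: [0.5055, -0.4011, 0.0957]
eef_rot: [0.956, 0.293, 0.001, 0.001]
contact_force: [-0.4, 0.2, -0.4]
opening: 0.679
finger_force: 0.0
```

```bash
python3 - <<'E'
from h import *
s=get_state();togo([.505,-.3985,.089],down(-55.8))
p,d,c=snap('wrist');W=cloud(d,c);M=R.from_quat(s['eef_rot']).as_matrix();T=(W-s['tool_pos'])@M
m=(np.abs(T[...,0])<.035)&(np.abs(T[...,1])<.022)&(T[...,2]<-.015)&(T[...,2]>-.06)
t=T[m];print(len(t),np.percentile(t,[1,50,99],axis=0).round(4))
E
```

```text
shift shares [ 0.013 -0.03   0.083] turn shares [ 0.0008 -0.0005 -0.0007]
4313 [[-0.0044 -0.0126 -0.042 ]
 [ 0.0133 -0.0017 -0.0324]
 [ 0.025   0.0093 -0.0158]]
```

Emit:
{"api": "step_arm", "payload": {"motion": [{"dx": 0.013, "dy": -0.025, "dz": 0.08, "wx": 0, "wy": 0, "wz": 0, "claw": 60}, {"dx": 0.013, "dy": -0.025, "dz": 0.08, "wx": 0, "wy": 0, "wz": 0, "claw": 50}, {"dx": 0.013, "dy": -0.025, "dz": 0.08, "wx": 0, "wy": 0, "wz": 0, "claw": 38}, {"dx": 0.013, "dy": -0.025, "dz": 0.08, "wx": 0, "wy": 0, "wz": 0, "claw": 30}, {"dx": 0.013, "dy": -0.025, "dz": 0.08, "wx": 0, "wy": 0, "wz": 0, "claw": 26}, {"dx": 0.013, "dy": -0.025, "dz": 0.08, "wx": 0, "wy": 0, "wz": 0, "claw": 18}, {"dx": 0.013, "dy": -0.025, "dz": 0.08, "wx": 0, "wy": 0, "wz": 0, "claw": 18}, {"dx": 0.013, "dy": -0.025, "dz": 0.08, "wx": 0, "wy": 0, "wz": 0, "claw": 18}], "force": 30}}

```text
clock: 27.4
tool_pos: [0.5043, -0.3986, 0.0877]
eef_rot: [0.956, 0.293, 0.0, 0.0]
contact_force: [0.4, -0.5, -0.3]
opening: 0.247
finger_force: 30.0
```

```bash
python3 - <<'E'
from h import *
s=get_state();print(s['opening'],s['finger_force'],s['tool_pos'],s['contact_force'].round(1));togo([.505,-.3985,.089],down(-55.8))
E
```

```text
0.24661385324188784 29.97004073462449 [ 0.50426999 -0.39862739  0.087676  ] [ 0.4 -0.5 -0.3]
shift shares [ 0.008  0.004 -0.017] turn shares [ 0.0002 -0.0001 -0.0008]
```

Emit:
{"api": "step_arm", "payload": {"motion": [{"dx": 0, "dy": 0, "dz": -0.1, "wx": 0, "wy": 0, "wz": 0, "claw": 18}, {"dx": 0, "dy": 0, "dz": -0.3, "wx": 0, "wy": 0, "wz": 0, "claw": 18}, {"dx": 0, "dy": 0, "dz": -0.6, "wx": 0, "wy": 0, "wz": 0, "claw": 18}, {"dx": 0, "dy": 0, "dz": -0.9, "wx": 0, "wy": 0, "wz": 0, "claw": 18}, {"dx": 0, "dy": 0, "dz": -1, "wx": 0, "wy": 0, "wz": 0, "claw": 18}]}}

```text
clock: 27.9
tool_pos: [0.5055, -0.3991, 0.171]
eef_rot: [0.956, 0.293, 0.002, 0.002]
contact_force: [0.7, 0.2, -4.8]
opening: 0.244
finger_force: 30.0
```

Emit:
{"api": "step_arm", "payload": {"motion": [{"dx": 0, "dy": 0, "dz": -0.3, "wx": 0, "wy": 0, "wz": 0, "claw": 18}, {"dx": 0, "dy": -0.4, "dz": -0.5, "wx": 0, "wy": 0, "wz": 0, "claw": 18}, {"dx": 0, "dy": -0.4, "dz": -0.5, "wx": 0, "wy": 0, "wz": 0, "claw": 18}, {"dx": 0, "dy": -0.4, "dz": -0.5, "wx": 0, "wy": 0, "wz": 0, "claw": 18}, {"dx": 0, "dy": -0.4, "dz": -0.5, "wx": 0, "wy": 0, "wz": 0, "claw": 18}]}}

```text
clock: 28.4
tool_pos: [0.4859, -0.3723, 0.2072]
eef_rot: [0.956, 0.293, -0.0, -0.0]
contact_force: [-0.7, -0.9, -4.9]
opening: 0.251
finger_force: 30.0
```

```bash
python3 - <<'E'
from h import *
p,d,c=snap('wrist','w9');W=cloud(d,c);s=get_state();print(s['tool_pos'],s['opening'])
print(topdisc(W,.046,PC));print(plate(W))
M=R.from_quat(s['eef_rot']).as_matrix();T=(W-s['tool_pos'])@M
m=(np.abs(T[...,0])<.08)&(np.abs(T[...,1])<.04)&(T[...,2]>.005)&(T[...,2]<.03)
P=T[m];print('beam in tool',len(P),cv2.minAreaRect(P[:,:2].astype(np.float32)),np.percentile(P[:,2],[5,50,95]))
E
```

```text
[ 0.4859059  -0.37240387  0.20696818] 0.2452932965636821
(array([ 0.5031, -0.1964,  0.0333,  0.046 ]), array([ 0.5027, -0.1963]))
((0.5051141977310181, -0.19860169291496277), (0.15016727149486542, 0.15048204362392426), 11.18380069732666)
beam in tool 3689 ((0.03776947036385536, -0.0008952496573328972), (0.022094905376434326, 0.04915110766887665), 89.82782745361328) [0.01092907 0.01202652 0.0141239 ]
```

View pics/w9.png

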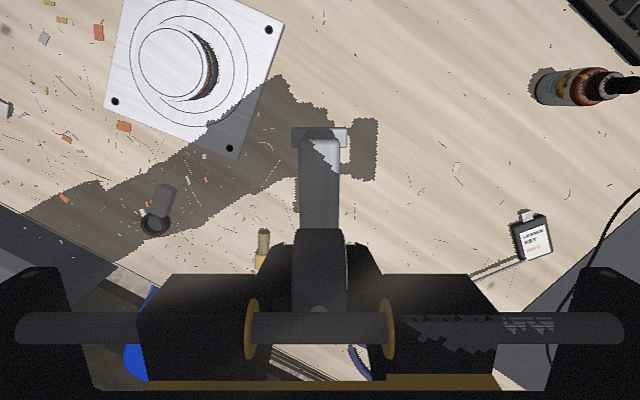

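The blank sits on the cork at (172,62), concentric, and the gauge hangs straight in the fingers. I carry it over the stack.

```bash
python3 - <<'E'
from h import *
togo([.5023,-.1971,.18],down(-55.8))
E
```

```text
shift shares [ 1.396 -1.702  0.337] turn shares [-0.0001  0.0001 -0.001 ]
```

Emit:
{"api": "step_arm", "payload": {"motion": [{"dx": 0.3, "dy": -0.35, "dz": 0, "wx": 0, "wy": 0, "wz": 0, "claw": 18}, {"dx": 0.6, "dy": -0.75, "dz": 0, "wx": 0, "wy": 0, "wz": 0, "claw": 18}, {"dx": 0.75, "dy": -0.9, "dz": 0, "wx": 0, "wy": 0, "wz": 0, "claw": 18}]}}

```text
clock: 28.75
tool_pos: [0.496, -0.274, 0.2071]
eef_rot: [0.956, 0.295, 0.0, -0.002]
contact_force: [-0.4, 1.2, -4.0]
opening: 0.247
finger_force: 30.0
```

Emit:
{"api": "step_arm", "payload": {"motion": [{"dx": 0.35, "dy": -0.4, "dz": 0.1, "wx": 0, "wy": 0, "wz": 0, "claw": 18}, {"dx": 0.55, "dy": -0.7, "dz": 0.1, "wx": 0, "wy": 0, "wz": 0, "claw": 18}, {"dx": 0.64, "dy": -0.8, "dz": 0.1, "wx": 0, "wy": 0, "wz": 0, "claw": 18}, {"dx": 0.64, "dy": -0.8, "dz": 0.1, "wx": 0, "wy": 0, "wz": 0, "claw": 18}, {"dx": 0.64, "dy": -0.8, "dz": 0.1, "wx": 0, "wy": 0, "wz": 0, "claw": 18}]}}

```text
clock: 29.25
tool_pos: [0.5023, -0.199, 0.1995]
eef_rot: [0.956, 0.292, -0.0, 0.001]
contact_force: [-0.4, 0.1, -4.0]
opening: 0.25
finger_force: 30.0
```

```bash
python3 - <<'E'
from h import *
togo([.5023,-.1971,.0997],down(-55.8));print(get_state()['tool_pos'])
E
```

```text
shift shares [ 0.014 -0.021  1.248] turn shares [ 0.0005  0.0002 -0.0014]
[ 0.50229213 -0.19897322  0.1995303 ]
```

Emit:
{"api": "step_arm", "payload": {"motion": [{"dx": 0.014, "dy": -0.02, "dz": 0.2, "wx": 0, "wy": 0, "wz": 0, "claw": 18}, {"dx": 0.014, "dy": -0.02, "dz": 0.45, "wx": 0, "wy": 0, "wz": 0, "claw": 18}, {"dx": 0.014, "dy": -0.02, "dz": 0.6, "wx": 0, "wy": 0, "wz": 0, "claw": 18}, {"dx": 0.014, "dy": -0.02, "dz": 0.6, "wx": 0, "wy": 0, "wz": 0, "claw": 18}, {"dx": 0.014, "dy": -0.02, "dz": 0.6, "wx": 0, "wy": 0, "wz": 0, "claw": 18}]}}

```text
clock: 29.75
tool_pos: [0.5023, -0.196, 0.1517]
eef_rot: [0.956, 0.292, 0.0, 0.0]
contact_force: [0.1, 0.2, -4.4]
opening: 0.252
finger_force: 30.0
```

```bash
python3 - <<'E'
from h import *
togo([.5023,-.1971,.0997],down(-55.8));print(get_state()['tool_pos'])
E
```

```text
shift shares [-0.008  0.011  0.651] turn shares [ 0.0002 -0.0001 -0.0013]
[ 0.50231026 -0.19600949  0.15174339]
```

Emit:
{"api": "step_arm", "payload": {"motion": [{"dx": -0.008, "dy": 0.011, "dz": 0.15, "wx": 0, "wy": 0, "wz": 0, "claw": 18}, {"dx": -0.008, "dy": 0.011, "dz": 0.3, "wx": 0, "wy": 0, "wz": 0, "claw": 18}, {"dx": -0.008, "dy": 0.011, "dz": 0.45, "wx": 0, "wy": 0, "wz": 0, "claw": 18}, {"dx": -0.008, "dy": 0.011, "dz": 0.56, "wx": 0, "wy": 0, "wz": 0, "claw": 18}, {"dx": -0.008, "dy": 0.011, "dz": 0.6, "wx": 0, "wy": 0, "wz": 0, "claw": 18}, {"dx": -0.008, "dy": 0.011, "dz": 0.6, "wx": 0, "wy": 0, "wz": 0, "claw": 18}, {"dx": -0.008, "dy": 0.011, "dz": 0.6, "wx": 0, "wy": 0, "wz": 0, "claw": 18}]}}

```text
clock: 30.45
tool_pos: [0.5016, -0.1957, 0.1035]
eef_rot: [0.956, 0.293, -0.0, -0.0]
contact_force: [-0.5, -0.6, -3.2]
opening: 0.247
finger_force: 30.0
```

```bash
python3 - <<'E'
from h import *
togo([.5023,-.1971,.0997],down(-55.8));print(get_state()['tool_pos'],get_state()['contact_force'])
E
```

```text
shift shares [-0.002  0.019  0.048] turn shares [-0.0003  0.0002 -0.0007]
[ 0.50156792 -0.19571981  0.10353551] [-0.48397436 -0.59154061 -3.23814617]
```

Emit:
{"api": "step_arm", "payload": {"motion": [{"dx": 0, "dy": 0.012, "dz": 0.02, "wx": 0, "wy": 0, "wz": 0, "claw": 18}, {"dx": 0, "dy": 0.012, "dz": 0.035, "wx": 0, "wy": 0, "wz": 0, "claw": 18}, {"dx": 0, "dy": 0.012, "dz": 0.047, "wx": 0, "wy": 0, "wz": 0, "claw": 18}, {"dx": 0, "dy": 0.012, "dz": 0.047, "wx": 0, "wy": 0, "wz": 0, "claw": 18}, {"dx": 0, "dy": 0.012, "dz": 0.047, "wx": 0, "wy": 0, "wz": 0, "claw": 18}]}}

```text
clock: 30.95
tool_pos: [0.5027, -0.1968, 0.0999]
eef_rot: [0.956, 0.293, 0.0, -0.0]
contact_force: [-0.1, 0.0, -3.5]
opening: 0.246
finger_force: 30.0
```

Emit:
{"api": "step_arm", "payload": {"motion": [{"dx": 0, "dy": 0, "dz": 0.008, "wx": 0, "wy": 0, "wz": 0, "claw": 18}, {"dx": 0, "dy": 0, "dz": 0.012, "wx": 0, "wy": 0, "wz": 0, "claw": 18}, {"dx": 0, "dy": 0, "dz": 0.012, "wx": 0, "wy": 0, "wz": 0, "claw": 18}, {"dx": 0, "dy": 0, "dz": 0.012, "wx": 0, "wy": 0, "wz": 0, "claw": 18}]}}

```text
clock: 31.35
tool_pos: [0.5027, -0.1969, 0.0996]
eef_rot: [0.956, 0.293, 0.0, 0.0]
contact_force: [-2.3, 0.6, 4.7]
opening: 0.246
finger_force: 30.0
```

Feet are on the pallet. Open gently and rise.

Emit:
{"api": "step_arm", "payload": {"motion": [{"dx": 0, "dy": 0, "dz": -0.005, "wx": 0, "wy": 0, "wz": 0, "claw": 24}, {"dx": 0, "dy": 0, "dz": -0.005, "wx": 0, "wy": 0, "wz": 0, "claw": 32}, {"dx": 0, "dy": 0, "dz": -0.005, "wx": 0, "wy": 0, "wz": 0, "claw": 44}, {"dx": 0, "dy": 0, "dz": -0.005, "wx": 0, "wy": 0, "wz": 0, "claw": 60}, {"dx": 0, "dy": 0, "dz": -0.005, "wx": 0, "wy": 0, "wz": 0, "claw": 60}, {"dx": 0, "dy": 0, "dz": -0.3, "wx": 0, "wy": 0, "wz": 0, "claw": 60}, {"dx": 0, "dy": 0, "dz": -0.7, "wx": 0, "wy": 0, "wz": 0, "claw": 60}, {"dx": 0, "dy": 0, "dz": -1, "wx": 0, "wy": 0, "wz": 0, "claw": 60}]}}

```text
clock: 32.15
tool_pos: [0.5029, -0.1968, 0.1802]
eef_rot: [0.956, 0.293, 0.0, 0.0]
contact_force: [0.7, -0.3, -0.8]
opening: 0.682
finger_force: 0.0
```

Emit:
{"api": "step_arm", "payload": {"motion": [{"dx": 0, "dy": 0, "dz": -1, "wx": 0, "wy": 0, "wz": 0, "claw": 60}, {"dx": 0, "dy": 0, "dz": -1, "wx": 0, "wy": 0, "wz": 0, "claw": 60}, {"dx": 0, "dy": 0, "dz": -1, "wx": 0, "wy": 0, "wz": 0, "claw": 60}]}}

```text
clock: 32.45
tool_pos: [0.5054, -0.1974, 0.2631]
eef_rot: [0.956, 0.293, 0.004, 0.003]
contact_force: [1.1, -0.3, -1.4]
opening: 0.681
finger_force: 0.0
```

Emit:
{"api": "step_arm", "payload": {"motion": [{"dx": -1, "dy": 0, "dz": -0.5, "wx": 0, "wy": 0, "wz": 0, "claw": 60}, {"dx": -1, "dy": 0, "dz": -0.5, "wx": 0, "wy": 0, "wz": 0, "claw": 60}, {"dx": -1, "dy": 0, "dz": -0.5, "wx": 0, "wy": 0, "wz": 0, "claw": 60}, {"dx": -1, "dy": 0, "dz": -0.5, "wx": 0, "wy": 0, "wz": 0, "claw": 60}]}}

```text
clock: 32.85
tool_pos: [0.4357, -0.242, 0.2984]
eef_rot: [0.956, 0.292, -0.0, -0.0]
contact_force: [0.3, 0.2, -0.5]
opening: 0.678
finger_force: 0.0
```

```bash
python3 - <<'E'
from h import *
p,d,c=snap('wrist','w10');W=cloud(d,c)
near=np.hypot(W[...,0]-.503,W[...,1]+.197)<.085
m=near&(W[...,2]>.078)&(W[...,2]<.16);P=W[m];print(cv2.minAreaRect(P[:,:2].astype(np.float32)),P[:,2].max())
print(topdisc(W,.046,PC,.04))
ps,_,_=snap('side');a=cv2.resize(ps[150:270,260:450],(760,480),interpolation=2)
cv2.imwrite('pics/fin.png',np.hstack([cv2.resize(p,(400,250)),cv2.resize(a,(395,250))])[:,:,::-1])
E
```

```text
((0.5037012100219727, -0.1958359181880951), (0.12008487433195114, 0.023514127358794212), 34.130367279052734) 0.15080140515667972
(array([ 0.503 , -0.1961,  0.0328,  0.0459]), array([ 0.5028, -0.1963]))
```

View pics/fin.png

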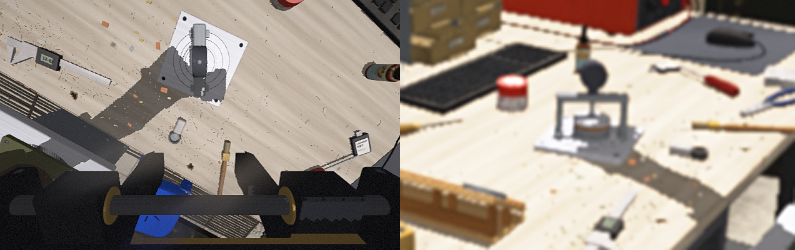

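The gauge at (198,55) stands upright over the stack and its centre is within 1 mm of the blank's. The side crop, around (593,110), shows it straddling with the foot on the blank. I hand the job in.

```bash
python3 -c "
from plant import workorder;print(workorder.finish_job())"
```

```text
the job is handed in; nothing more can be done
None
```

The tall riser, cork pad and medal blank are stacked flat on the pallet, the blank about 3 mm off its middle; the bridge gauge stands over them with its foot about 1 mm from the blank's centre, and the job was handed in at about 33 s.

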